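# Draw the red-tabbed filter from the conditioning box and hold it to the light panel

## Task

Take the logger probe out of the conditioning box's cap and stand it fully home in its rest, then swing the cap up and leave it standing wide open. Draw the red-tabbed filter cassette straight up out of its guides (the grey-tabbed one stays) and hold it upright, square to and centred on the lit inspection screen, about six centimetres in front of it and without touching it. Finish while still holding it there, motionless, and leave everything else on the bench alone.

Things in the scene. Friction and masses are not known exactly. Their poses are not given: they have to be found in the camera images.
- conditioning_box: Filter conditioning box, fixed: grey case 150 (its x) by 106 mm (its y), rim 88 mm high, closed by a white cap 42 mm deep (cap top at 130 mm). Origin: centre of the underside; x from the front (handle side) to the hinge side, z up. Ribs on its side walls form two upright channels 12 mm wide at x = -38 and +18 mm, each holding one filter cassette that leaves only straight up.
- cap (a joint): Angle of the white cap about its hinge, rad: 0 closed, grows as the front edge swings up and back, stop at 1.9. A stiff friction hinge (about 0.4 N m) keeps it wherever it is left; about 5 N at the handle moves it.
- cap_hinge (a point): Point on the cap's hinge axis, 79 mm behind the box's centre (box x) at rim height, 88 mm; the axis runs along the box's y.
- cap_handle (a point): Middle of the cap's steel bow handle: round bar 10 mm thick along the box's y, 60 mm clear between its posts, axis 32 mm above the cap's top. Closed it is 137 mm before (box -x) and 74 mm above the hinge axis; it moves with the cap on an arc of radius 156 mm. Held lightly (about 20 N) between fingers that stay vertical, the bar turns in the grip.
- cap_port (a point): Centre of the rim of the black collar in the cap, 10 mm in front of the box centre (box -x) and 141 mm above the worktop when closed; bore 14 mm. The probe hangs in it.
- probe: Cordless humidity probe, 60 g, upright in the cap's collar: steel rod 10 mm thick, 70 mm long with rounded tip, black flange 26 mm across, 4 mm high, above it a round black head 22 mm across with a green band, ending 46 mm above the origin. Origin: on the axis at the underside of the flange (which lies on the collar's rim); z up along the probe, tip at z = -70 mm.
- probe_rest: Rest for the probe, fixed: upright aluminium tube 27 mm across on a round dark foot 72 mm across, 85 mm high. Origin: centre of the underside.
- rest_mouth (a point): Centre of the mouth of the rest's tube, 85 mm above the worktop; bore 14 mm, 74 mm deep. With the probe fully home its flange lies on the mouth and the probe's origin is at this point.
- filter_red: Filter cassette with a RED pull tab, 60 g: white frame 8 mm thick (x), 90 wide (y), 84 high; on the middle of its top edge the tab, 8 mm thick, 34 wide, 30 high (z = 84 to 114 mm). Origin: centre of the underside; x is normal to the filter face. Hidden under the cap in one of the two channels, underside 5 mm above the worktop, tab rising 31 mm above the rim.
- filter_red_centre (a point): Centre of the filter face of the red-tabbed cassette, 42 mm above its underside.
- filter_grey: Cassette of the same shape with a GREY tab, in the other channel; it stays there. Origin and axes as the red one's.
- light_panel: Upright LED inspection panel, fixed: frame 190 mm square, 14 mm thick, top 260 mm above the worktop, on a dark foot 140 mm wide (y) that reaches 35 mm before the frame's middle. Origin: on the worktop under the frame; the lit screen faces its -x axis (towards the robot), z up.
- screen_centre (a point): Centre of the lit white screen (156 mm square), on its surface, 165 mm above the worktop; axes as the panel's: -x points out of the screen, y along it, z up.
- vial_a: glass vial with black screw cap, 22 mm thick, 52 mm high, standing (bystander); origin: centre of its underside
- vial_ccc: glass vial with blue screw cap, 27 mm thick, 64 mm high, standing (bystander); origin: centre of its underside
- dropper_bottle: white dropper bottle with red tip, 34 mm thick, 96 mm high, standing (bystander); origin: centre of its underside
- petri_dish: clear lidded dish, 55 mm across, 14 mm high (bystander); origin: centre of its underside
- filter_spare_bb: spare blue and red inline filter, 24 mm thick, 62 mm long, lying (bystander); origin: centre of its underside
Not all that is in view belongs to the job. Leave any purple look-alike of the probe alone.

How it is judged:
By the outcome, as a careful person would: the job done as asked, in the order asked, and still so for the second after the job is handed in, while the arm keeps its last pose, push and grip.
It also fails if it takes over 72 s, if anything falls off the work surface, if the arm or the gripper's body presses on something with over 40 N, if the wrist force passes 120 N, or if a joint passes its speed limit or range.

## Robot

A 6-joint arm with a two-finger parallel gripper is mounted at the origin on a cart in front of the work surface, level with it; the furniture and walls round the work are solid. World frame = base frame: x ahead of the robot, y to its left, z up, the work surface at z = 0. Lengths are in m, angles in degrees, forces in N, time in s.
With the tool pointing down it reaches from about 0.35 to 0.875 m from the base axis. Payload 4.2 kg.
Tool frame: the origin (TCP) lies midway between the tips of the shut fingers; the grasp point (between the pads) lies 19 mm behind it (r.pinch_z is the distance from the TCP to the grasp point, in m); z points along the fingers, y is the line along which they close (so a half turn about z gives the same grasp; the last joint's range is limited). The gripper opens to 87 mm and grips with 3 to 60 N. Pads are 19 mm wide; open, the fingers measure 117 mm over their backs; the gripper's body (75 mm by 190 mm) begins 51 mm behind the grasp point.
Start: joints at [84.03, 22.042, 0.453, 0, -68.411, -14.817], TCP at [0.222, 0.584, 0.223] pointing down, gripper open.
Joint ranges: [-179.83, 179.83], [-69.29, 118.12], [-61.27, 80.66], [-181.25, 117.63], [-171.15, -9.14], [-177.46, 177.46]. Speed limits (degrees/s): [159.86, 159.86, 180, 180, 180, 180].

## Interface

Orientations are given as a 3x3 rotation matrix whose columns are the frame's x, y, z axes.
In Python, from station import r, imaging, models gives the robot as it stands. The module is installed in compiled form; this text tells all that it offers.
- The arm moves only by the tool apply_moves, never from a script. Its argument "moves" is a list of rows, each a list of 2 entries, a list of its own where there are three numbers: the shift along the tool's x, y, z in m, then the turn about the tool's z in degrees. A call has 1 to 5 rows; each row shifts and turns the commanded pose from where the row before left it, along the tool's axes as they then stand; what a row does not reach is not made up. A row lasts 1/12 s, in which the tool goes at most 41.7 mm and 7.16 degrees, less where a joint would pass 70% of its speed; a pose out of reach is approached as far as the arm can. A call is refused whole if a number of a shift passes 0.0417 or a number of a turn 7.16, either way. A call with a gripper value outside its range is refused whole. "hand" is the finger opening in m, from 0 to 0.087, set as the call begins (left out, the last holds). The fingers move at their own pace and stop on an object; the grip force is fixed at half the most. Time passes only in rows, so rows that do not move let the fingers close. It gives the time, the measured TCP pose, the force, the opening and the grip force at its end, in the units of the state.
- r.sense(): the state, without advancing time (a new reading comes with each control period).
- imaging.capture(name): name is "side" or "top" or "wrist"; returns a dict with "frame" (400x640x3 uint8, blue, green, red), "intrinsics" (3x3 intrinsics, pixels), "eye" and "orientation" of the camera in the world. Camera axes: x right, y down, z forward; pixel columns grow to the right and rows downward; lengths in m; the calibration is good to about 2 mm. The wrist camera is an equidistant fisheye: a pixel r from the principal point sees the ray r / f radians off the axis. A picture is of the moment at which its call begins. There is no depth.
- r.finish_job(): hands the job in; it is judged then, once.
Trained networks look in a picture, given as the dict that the camera call returned (one of the last four; its "shot" number tells which), for a name from the list of things; names that differ only in an ending like _2 or _b are one class to them, and where a whole thing is asked for, a point or a joint stands for the part that bears it (a point fixed in the world has none). Each returns a list of dicts, best first, with "confidence" (0 to 1); they miss things now and then, are a little off and sometimes report something else, mostly with a low value. They report only what shows in the picture. A call takes as long as a camera call. They do not tell look-alikes from the thing itself.
- models.cut_out(picture, target): "region" (400x640 bool, what is visible of it) and "extent" ([left, top, width, height] as shares, 0 to 1, of the picture: columns of its width, rows of its height, round what is visible of it).
- models.place_of(picture, target): "at" ([column, row] as shares, 0 to 1, of the picture: columns of its width, rows of its height: a listed point, or the origin of a listed thing).
The state is a dict: "time_s": time; "joints": joint angles; "joint_velocities": joint speeds; "effort": joint torques, N m; "tcp_pos": TCP position; "ee_rot": TCP orientation; "wrist_force": force on the tool from outside, world axes, zero at the start; "moment": the same for the moment, N m; "gripper_width": opening from 0.0 (shut) to 1.0 (fully open); "gripper_force": force on a finger pad.
Only numpy, scipy, OpenCV 4.12 (cv2) and the standard library are available. Lean on these libraries where they do the work, as an engineer would, in place of code of your own. Each camera call takes 0.05 s, during which the arm holds its last target. There are 200 camera calls.

## Working session

There is one attempt and no reset: what is moved stays moved. The work goes in short steps, Python scripts to look and compute and a tool call to move; the robot and the scene stay as the last step left them, time stands still between calls to the robot, and variables do not carry over. Pictures are saved under pics/ and viewed, at most 10 in all, crops included, and the job is handed in when it is done.

Besides the shell and the picture viewer there is one more tool, called after "Call:" in YAML: its name, and indented under it one key for each argument. apply_moves: Moves the arm, as the interface text tells. Its arguments: {"type":"object","properties":{"moves":{"type":"array"},"hand":{"type":"number"}},"required":["moves"]}

```bash
mkdir -p pics; cat > h.py <<'E'
from station import r, imaging, models
import numpy as np, cv2
np.set_printoptions(precision=4,suppress=True)
def ray(p,px):
    K=p["intrinsics"];R=np.array(p["orientation"]);v=np.array([(px[0]-K[0][2])/K[0][0],(px[1]-K[1][2])/K[1][1],1.])
    if p.get("fish"):
        q=v[:2];t=np.linalg.norm(q);v=np.r_[q/max(t,1e-9)*np.sin(t),np.cos(t)]
    v=R@v;return np.array(p["eye"]),v/np.linalg.norm(v)
def cap(n):
    p=imaging.capture(n);p["_n"]=n
    if n=="wrist":p["fish"]=True
    return p
def atz(p,px,z):
    e,v=ray(p,px);return e+v*(z-e[2])/v[2]
def proj(p,X):
    K=np.array(p["intrinsics"]);c=np.array(p["orientation"]).T@(np.array(X)-p["eye"])
    if p.get("fish"):
        t=np.arctan2(np.hypot(*c[:2]),c[2]);u=c[:2]/np.hypot(*c[:2])*t
    else:u=c[:2]/c[2]
    return np.array([K[0,0]*u[0]+K[0,2],K[1,1]*u[1]+K[1,2]])
def tri(obs):
    A=np.zeros((3,3));b=np.zeros(3)
    for p,px in obs:
        e,v=ray(p,px);M=np.eye(3)-np.outer(v,v);A+=M;b+=M@e
    X=np.linalg.solve(A,b);return X,[np.round(proj(p,X)-px,1) for p,px in obs]
E
python3 - <<'E'
from h import *
P={n:cap(n) for n in("side","top","wrist")}
for n,p in P.items():
    cv2.imwrite(f"pics/{n}0.png",p["frame"]);print(n,p["eye"],np.array(p["orientation"]).tolist(),np.array(p["intrinsics"]).tolist())
    for t in["conditioning_box","cap_hinge","cap_handle","cap_port","probe","probe_rest","rest_mouth","light_panel","screen_centre"]:
        print(n,t,[(np.round(np.array(d["at"])*[640,400],1).tolist(),round(d["confidence"],2)) for d in models.place_of(p,t)[:3]])
cv2.imwrite("pics/st.png",np.vstack([cv2.resize(P["side"]["frame"],(480,300)),cv2.resize(P["top"]["frame"],(480,300))]))
print(r.sense(),r.pinch_z)
E
```

```text
side [0.2263 0.4474 0.6263] [[-0.8588893320755553, -0.3110429897225581, 0.40689233685492143], [-0.51215770903936, 0.5186707824888844, -0.6845984958089831], [0.0018963961507194515, -0.7963873918745957, -0.6047838669680421]] [[382.75190404365344, 0.0, 318.9563572425868], [0.0, 382.75190404365344, 205.91900453346133], [0.0, 0.0, 1.0]]
side conditioning_box [([329.4, 283.7], 0.7)]
side cap_hinge [([297.8, 246.2], 0.89)]
side cap_handle [([365.2, 233.3], 0.83), ([298.0, 247.9], 0.41)]
side cap_port [([341.3, 235.4], 0.88)]
side probe [([342.6, 235.6], 0.68)]
side probe_rest [([291.0, 349.2], 0.72), ([334.0, 185.5], 0.27)]
side rest_mouth [([286.6, 322.7], 0.7)]
side light_panel [([335.3, 186.6], 0.69)]
side screen_centre [([406.1, 209.9], 0.62)]
top [ 0.5166 -0.106   1.055 ] [[-0.00345283340539708, -0.9975317581424743, 0.07013180048065724], [-0.9999413541289738, 0.002724252128437637, -0.010481734257964781], [0.010264806095999215, -0.07016387922232384, -0.9974826634123957]] [[385.5822750680267, 0.0, 320.1257533370764], [0.0, 385.5822750680267, 196.4376819252795], [0.0, 0.0, 1.0]]
top condi
[... 874 characters left out ...]
wrist cap_port []
wrist probe []
wrist probe_rest []
wrist rest_mouth []
wrist light_panel []
wrist screen_centre []
{'time_s': 1.5, 'joints': array([ 84.0311,  22.0415,   0.4525,  -0.0005, -68.4102, -14.8175]), 'joint_velocities': array([-0.0456,  0.062 , -0.0773, -0.0175,  0.0347, -0.0854]), 'effort': array([  0.0007, -39.0463,  18.7619,   4.2243,   0.0154,  -0.    ]), 'tcp_pos': array([0.2218, 0.5843, 0.2225]), 'ee_rot': array([[ 0.9349, -0.3549, -0.    ],
       [-0.3549, -0.9349,  0.    ],
       [-0.    , -0.    , -1.    ]]), 'wrist_force': array([ 0.5562,  0.0594, -0.4952]), 'moment': array([-0.031 , -0.    ,  0.0001]), 'gripper_force': 0.0, 'gripper_width': 1.0004035481003979} 0.0187
```

View pics/side0.png

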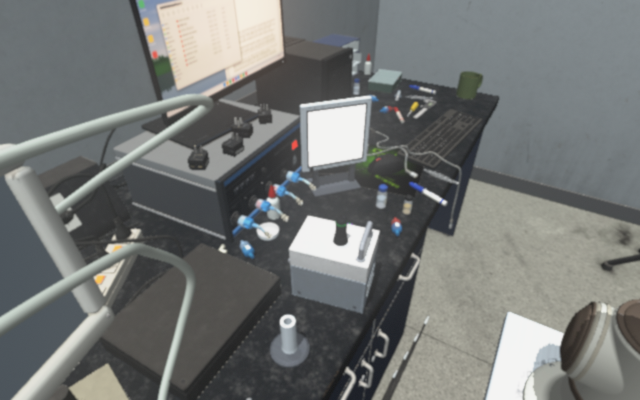

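View pics/top0.png

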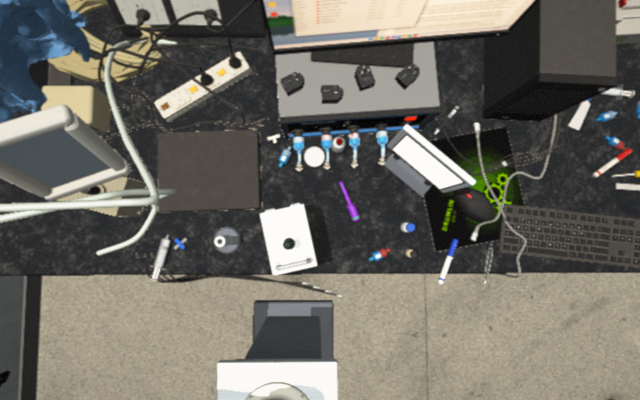

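```bash
python3 - <<'E'
from h import *
s=cap("side");t=cap("top")
g=lambda p,n,i=0:np.array(models.place_of(p,n)[i]["at"])*[640,400]
for n in["conditioning_box","cap_hinge","cap_handle","cap_port","rest_mouth","probe_rest","screen_centre","light_panel"]:
    try:
        X,e=tri([(s,g(s,n)),(t,g(t,n))]);print(n,X,e)
    except Exception as ex:print(n,ex)
for n,z in[("cap_handle",.162),("cap_port",.141),("cap_hinge",.088),("rest_mouth",.085),("probe_rest",0),("screen_centre",.165),("light_panel",0)]:
    print(n,"top",atz(t,g(t,n),z),"side",atz(s,g(s,n),z))
E
```

```text
conditioning_box [ 0.4841 -0.0379 -0.0041] [array([1.2, 0. ]), array([-0.4, -0.8])]
cap_hinge [ 0.5514 -0.0214  0.0947] [array([0.6, 0. ]), array([-0.3, -0.4])]
cap_handle [ 0.4219 -0.0448  0.1613] [array([2.4, 0. ]), array([-0.8, -1.7])]
cap_port [ 0.4698 -0.0399  0.1413] [array([1.1, 0. ]), array([-0.4, -0.8])]
rest_mouth [0.4669 0.1433 0.0919] [array([0.3, 0. ]), array([-0.1, -0.2])]
probe_rest [0.4673 0.1315 0.0014] [array([1.5, 0.1]), array([-0.5, -0.9])]
screen_centre [ 0.6514 -0.3633  0.1573] [array([0.2, 0. ]), array([-0.1, -0.1])]
light_panel [ 0.6507 -0.3476  0.0167] [array([0., 0.]), array([-0., -0.])]
cap_handle top [ 0.418  -0.0467  0.162 ] side [ 0.4254 -0.0418  0.162 ]
cap_port top [ 0.4679 -0.0408  0.141 ] side [ 0.4717 -0.0392  0.141 ]
cap_hinge top [ 0.5506 -0.0214  0.088 ] side [ 0.5566 -0.0267  0.088 ]
rest_mouth top [0.4662 0.1448 0.085 ] side [0.4704 0.1395 0.085 ]
probe_rest top [0.4648 0.1303 0.    ] side [0.4703 0.1321 0.    ]
screen_centre top [ 0.6499 -0.3613  0.165 ] side [ 0.6448 -0.3499  0.165 ]
light_panel top [ 0.6528 -0.3514  0.    ] side [ 0.6623 -0.3693  0.    ]
```

The side view shows the box at (335,265), with the green-banded probe at (341,232), the rest at (289,335) and the lit screen at (336,135). The top view shows the probe in the cap at (289,243), the purple look-alike lying at (349,200), the rest at (226,240) and the panel at (425,165).

Things that could be taken for the probe:
- (289,243) in top, upright in the collar: this is my choice.
- (349,200) in top, purple and lying down: leave it alone.

I'll check the choice in a close wrist crop.

```bash
cat >> h.py <<'E'
def yaw():
    R=np.array(r.sense()["ee_rot"]);return np.degrees(np.arctan2(R[1,0],R[0,0]))
def plan(wps):
    """wps: list of (xyz, yaw_deg, n). prints rounded rows, simulating"""
    s=r.sense();p=np.array(s["tcp_pos"]);y=yaw();out=[]
    for X,Y,n in wps:
        X=np.array(X)
        dY=(Y-y+180)%360-180 if abs(Y)<=180 else Y-y
        if n is None:n=int(np.ceil(max(np.linalg.norm(X-p)/.038,abs(dY)/7)))
        for k in range(n,0,-1):
            d=(X-p)/k;a=np.radians(y);tx=np.array([np.cos(a),np.sin(a),0]);ty=np.array([np.sin(a),-np.cos(a),0])
            row=[round(float(d@tx),4),round(float(d@ty),4),round(float(-d[2]),4)];t=round(float(-dY/k),2)
            p=p+row[0]*tx+row[1]*ty-np.array([0,0,row[2]]);y-=t;dY+=t;out.append([row,t])
    for i in range(0,len(out),5):print(str(out[i:i+5]).replace(" ",""))
    print("end",p,y)
E
python3 - <<'E'
from h import *
plan([((.26,.34,.30),-90,None),((.45,.04,.30),-169,None)])
E
```

```text
[[[0.0122,0.0215,-0.0077],6.92],[[0.0147,0.0198,-0.0077],6.92],[[0.017,0.0179,-0.0078],6.92],[[0.0191,0.0158,-0.0077],6.92],[[0.0208,0.0133,-0.0078],6.92]]
[[[0.0223,0.0107,-0.0077],6.92],[[0.0234,0.008,-0.0078],6.92],[[0.0242,0.0051,-0.0077],6.92],[[0.0247,0.0021,-0.0078],6.93],[[0.0247,-0.0008,-0.0077],6.92]]
[[[0.025,-0.0158,-0.0],6.58],[[0.023,-0.0186,-0.0],6.58],[[0.0207,-0.0211,-0.0],6.58],[[0.0182,-0.0234,-0.0],6.58],[[0.0154,-0.0253,-0.0],6.59]]
[[[0.0124,-0.0269,-0.0],6.58],[[0.0092,-0.0281,-0.0],6.59],[[0.0059,-0.029,-0.0],6.58],[[0.0026,-0.0295,-0.0],6.59],[[-0.0008,-0.0296,-0.0],6.58]]
[[[-0.0042,-0.0293,-0.0],6.59],[[-0.0075,-0.0286,-0.0],6.58]]
end [0.45 0.04 0.3 ] -168.9975008816255
```

Call:
apply_moves:
  moves:
    - [[0.0122,0.0215,-0.0077],6.92]
    - [[0.0147,0.0198,-0.0077],6.92]
    - [[0.017,0.0179,-0.0078],6.92]
    - [[0.0191,0.0158,-0.0077],6.92]
    - [[0.0208,0.0133,-0.0078],6.92]

```text
time_s: 3.52
tcp_pos: [0.2409, 0.461, 0.2616]
ee_rot: [[0.563, -0.826, 0.0], [-0.826, -0.563, -0.0], [0.0, 0.0, -1.0]]
wrist_force: [0.6, -0.4, 0.8]
gripper_width: 1.001
gripper_force: 0.0
```

Call:
apply_moves:
  moves:
    - [[0.0223,0.0107,-0.0077],6.92]
    - [[0.0234,0.008,-0.0078],6.92]
    - [[0.0242,0.0051,-0.0077],6.92]
    - [[0.0247,0.0021,-0.0078],6.93]
    - [[0.0247,-0.0008,-0.0077],6.92]

```text
time_s: 3.93
tcp_pos: [0.26, 0.3387, 0.3005]
ee_rot: [[-0.006, -1.0, 0.0], [-1.0, 0.006, 0.0], [-0.0, -0.0, -1.0]]
wrist_force: [0.3, -0.0, 0.3]
gripper_width: 0.999
gripper_force: 0.0
```

Call:
apply_moves:
  moves:
    - [[0.025,-0.0158,0],6.58]
    - [[0.023,-0.0186,0],6.58]
    - [[0.0207,-0.0211,0],6.58]
    - [[0.0182,-0.0234,0],6.58]
    - [[0.0154,-0.0253,0],6.59]

```text
time_s: 4.35
tcp_pos: [0.3395, 0.2137, 0.3004]
ee_rot: [[-0.547, -0.837, 0.001], [-0.837, 0.547, 0.001], [-0.001, -0.0, -1.0]]
wrist_force: [0.4, 0.9, -0.4]
gripper_width: 1.001
gripper_force: 0.0
```

Call:
apply_moves:
  moves:
    - [[0.0124,-0.0269,0],6.58]
    - [[0.0092,-0.0281,0],6.59]
    - [[0.0059,-0.029,0],6.58]
    - [[0.0026,-0.0295,0],6.59]
    - [[-0.0008,-0.0296,0],6.58]

```text
time_s: 4.77
tcp_pos: [0.4188, 0.0886, 0.3003]
ee_rot: [[-0.915, -0.404, 0.001], [-0.404, 0.915, 0.001], [-0.001, 0.0, -1.0]]
wrist_force: [0.0, 0.6, -0.1]
gripper_width: 1.0
gripper_force: 0.0
```

Call:
apply_moves:
  moves:
    - [[-0.0042,-0.0293,0],6.59]
    - [[-0.0075,-0.0286,0],6.58]
    - [[0,0,0],0]
    - [[0,0,0],0]

```text
time_s: 5.1
tcp_pos: [0.4503, 0.0388, 0.2997]
ee_rot: [[-0.982, -0.188, -0.001], [-0.188, 0.982, -0.0], [0.001, -0.0, -1.0]]
wrist_force: [0.3, 0.5, -0.3]
gripper_width: 0.998
gripper_force: 0.0
```

```bash
python3 - <<'E'
from h import *
s=r.sense();print(s["time_s"],s["tcp_pos"],yaw(),s["joints"])
p=cap("wrist");cv2.imwrite("pics/w1.png",p["frame"])
for n,z in[("cap_handle",.162),("cap_port",.141),("probe",.141),("cap_hinge",.088),("rest_mouth",.085),("probe_rest",0)]:
    for d in models.place_of(p,n)[:2]:
        px=np.array(d["at"])*[640,400];print(n,px,round(d["confidence"],2),atz(p,px,z))
E
```

```text
5.1 [0.4503 0.0388 0.2997] -169.1499527930073 [  25.6321    1.8572  -14.5333   -0.0065  -73.6426 -104.7803]
cap_handle [236.928 148.08 ] 0.57 [ 0.4252 -0.0502  0.162 ]
cap_port [246.08 189.52] 0.82 [ 0.4713 -0.0391  0.141 ]
probe [168.832 210.48 ] 0.88 [ 0.5143 -0.1312  0.141 ]
probe [248.192 187.4  ] 0.71 [ 0.4686 -0.0371  0.141 ]
cap_hinge [263.488 174.   ] 0.69 [ 0.4624 -0.0305  0.088 ]
rest_mouth [389.632 205.52 ] 0.69 [0.4733 0.1346 0.085 ]
probe_rest [378.816 189.   ] 0.61 [0.4712 0.1356 0.    ]
probe_rest [ 99.072 124.52 ] 0.39 [ 0.4437 -0.3635 -0.    ]
```

View pics/w1.png

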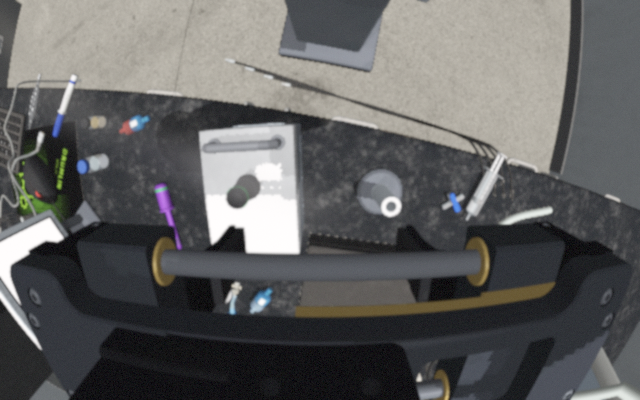

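The close view shows the upright black probe head at (242,190) in the cap's collar, the purple look-alike lying apart at (165,200), the rest mouth at (390,205) and the handle at (243,145). The gripper body is long in tool y. Next I move over the probe.

```bash
python3 - <<'E'
from h import *
p=cap("wrist")
for a in[(207,147),(283,141),(300,130),(302,245),(201,135),(208,250)]:print(a,atz(p,a,.162),atz(p,a,.130))
m=models.cut_out(p,"probe_rest");print([ (d["extent"],d["confidence"]) for d in m[:2]])
plan([((.470,-.039,.265),-169,3)])
E
```

```text
(207, 147) [ 0.4292 -0.0804  0.162 ] [ 0.4344 -0.0918  0.13  ]
(283, 141) [ 0.4103 -0.0038  0.162 ] [ 0.4135 -0.0071  0.13  ]
(300, 130) [0.3967 0.0105 0.162 ] [0.3985 0.0088 0.13  ]
(302, 245) [0.5139 0.0338 0.162 ] [0.5281 0.0345 0.13  ]
(201, 135) [ 0.418  -0.0887  0.162 ] [ 0.422 -0.101  0.13 ]
(208, 250) [ 0.5427 -0.0685  0.162 ] [ 0.56   -0.0786  0.13  ]
[([0.5534, 0.4265, 0.0752, 0.1118], 0.75)]
[[[-0.0015,-0.0273,0.0117],0.03],[[-0.0015,-0.0273,0.0117],0.03],[[-0.0016,-0.0274,0.0117],0.02]]
end [ 0.47  -0.039  0.265] -168.9957579249641
```

Call:
apply_moves:
  moves:
    - [[-0.0015,-0.0273,0.0117],0]
    - [[-0.0015,-0.0273,0.0117],0]
    - [[-0.0016,-0.0274,0.0117],0]
    - [[0,0,0],0]
    - [[0,0,0],0]

```text
time_s: 5.97
tcp_pos: [0.4699, -0.0404, 0.2641]
ee_rot: [[-0.982, -0.189, -0.002], [-0.189, 0.982, -0.0], [0.002, -0.0, -1.0]]
wrist_force: [-0.3, 0.3, 1.3]
gripper_width: 0.996
gripper_force: 0.0
```

```bash
python3 - <<'E'
from h import *
s=r.sense();print(s["time_s"],s["tcp_pos"],yaw())
p=cap("wrist")
for n,z in[("cap_handle",.162),("cap_port",.141),("probe",.141),("rest_mouth",.085)]:
    for d in models.place_of(p,n)[:2]:
        px=np.array(d["at"])*[640,400];print(n,px,round(d["confidence"],2),atz(p,px,z))
print("tcp",proj(p,s["tcp_pos"]),"expected probe top",proj(p,[.47,-.039,.187]))
cv2.imwrite("pics/w2.png",cv2.resize(p["frame"][60:280,160:480],(800,550)))
E
```

```text
5.9667 [ 0.4699 -0.0404  0.2641] -169.10796944039916
cap_handle [318.272 147.08 ] 0.79 [ 0.4262 -0.0504  0.162 ]
cap_port [323.392 194.4  ] 0.8 [ 0.4716 -0.0369  0.141 ]
cap_port [459.008 211.   ] 0.73 [0.4621 0.1049 0.141 ]
probe [322.496 192.32 ] 0.75 [ 0.4697 -0.0381  0.141 ]
probe [259.008 297.2  ] 0.67 [ 0.5994 -0.084   0.141 ]
rest_mouth [459.392 212.08 ] 0.59 [0.4754 0.137  0.085 ]
tcp [320.2104 243.5348] expected probe top [321.8194 206.0631]
```

View pics/w2.png

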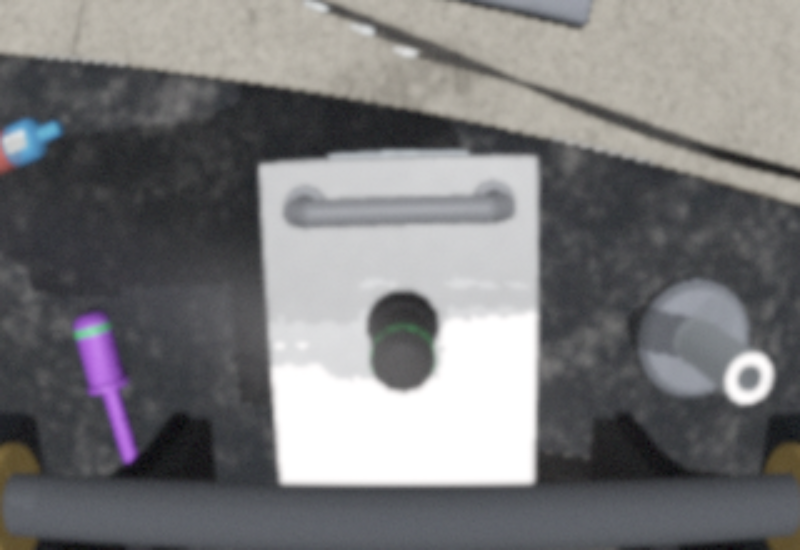

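The crop confirms it: the green-banded black head at (321,202) is upright in the cap, and the purple one at (200,200) is lying beside the box. The rest mouth is at (459,211). I'll descend and grip.

Call:
apply_moves:
  moves:
    - [[0.0,0.001,0.028],0]
    - [[0,0.001,0.028],0]
    - [[0,0,0.028],0]
    - [[0,0,0.02],0]
    - [[0,0,0.01],0]

```text
time_s: 6.63
tcp_pos: [0.4682, -0.0371, 0.1486]
ee_rot: [[-0.981, -0.192, -0.004], [-0.192, 0.981, -0.0], [0.004, 0.0, -1.0]]
wrist_force: [0.1, 0.2, 0.0]
gripper_width: 1.003
gripper_force: 0.0
```

Call:
apply_moves:
  moves:
    - [[0,0,0],0]
    - [[0,0,0],0]
    - [[0,0,0],0]
    - [[0,0,0],0]
    - [[0,0,0],0]
  hand: 0.015

```text
time_s: 7.05
tcp_pos: [0.4704, -0.0374, 0.152]
ee_rot: [[-0.982, -0.191, 0.002], [-0.191, 0.982, 0.001], [-0.002, 0.0, -1.0]]
wrist_force: [-0.6, 0.5, -0.4]
gripper_width: 0.707
gripper_force: 0.0
```

Call:
apply_moves:
  moves:
    - [[0,0,0],0]
    - [[0,0,0],0]
    - [[0,0,0],0]

```text
time_s: 7.3
tcp_pos: [0.4699, -0.0377, 0.1511]
ee_rot: [[-0.982, -0.191, 0.001], [-0.191, 0.982, 0.0], [-0.001, 0.0, -1.0]]
wrist_force: [-0.4, -0.7, -0.4]
gripper_width: 0.483
gripper_force: 0.0
```

Call:
apply_moves:
  moves:
    - [[0,0,0],0]
    - [[0,0,0],0]
    - [[0,0,0],0]
    - [[0,0,0],0]
    - [[0,0,0],0]

```text
time_s: 7.72
tcp_pos: [0.4698, -0.0378, 0.1509]
ee_rot: [[-0.982, -0.191, -0.0], [-0.191, 0.982, -0.0], [0.0, -0.0, -1.0]]
wrist_force: [0.2, -0.4, 0.8]
gripper_width: 0.241
gripper_force: 30.0
```

Call:
apply_moves:
  moves:
    - [[0,0,0],0]
    - [[0,0,0],0]
    - [[0,0,0],0]

```text
time_s: 7.97
tcp_pos: [0.4698, -0.0377, 0.1509]
ee_rot: [[-0.982, -0.191, -0.0], [-0.191, 0.982, -0.0], [0.0, -0.0, -1.0]]
wrist_force: [1.4, -0.8, -0.1]
gripper_width: 0.243
gripper_force: 30.0
```

Call:
apply_moves:
  moves:
    - [[0,0,-0.01],0]
    - [[0,0,-0.025],0]
    - [[0,0,-0.03],0]
    - [[0,0,-0.03],0]
    - [[0,0,-0.02],0]

```text
time_s: 8.38
tcp_pos: [0.4705, -0.0376, 0.2686]
ee_rot: [[-0.982, -0.191, 0.003], [-0.191, 0.982, 0.0], [-0.003, -0.0, -1.0]]
wrist_force: [0.0, -0.3, 0.2]
gripper_width: 0.241
gripper_force: 30.0
```

```bash
python3 - <<'E'
from h import *
s=r.sense();print(s["tcp_pos"],s["gripper_width"])
plan([((.4740,.115,.265),-169,5)])
E
```

```text
[ 0.4705 -0.0376  0.2686] 0.24105502292136366
[[[-0.0065,0.0298,0.0007],0.0],[[-0.0065,0.0298,0.0007],0.0],[[-0.0065,0.0298,0.0007],0.01],[[-0.0066,0.0298,0.0007],0.0],[[-0.0065,0.0299,0.0008],0.01]]
end [0.474 0.115 0.265] -169.00018026586727
```

Call:
apply_moves:
  moves:
    - [[-0.0065,0.0298,0.0007],0]
    - [[-0.0065,0.0298,0.0007],0]
    - [[-0.0065,0.0298,0.0007],0]
    - [[-0.0066,0.0298,0.0007],0]
    - [[-0.0065,0.0298,0.0008],0]

```text
time_s: 8.8
tcp_pos: [0.4728, 0.1163, 0.2621]
ee_rot: [[-0.982, -0.191, -0.0], [-0.191, 0.982, 0.001], [0.0, 0.001, -1.0]]
wrist_force: [0.6, 0.2, -0.1]
gripper_width: 0.242
gripper_force: 30.0
```

Call:
apply_moves:
  moves:
    - [[0,0,0],0]
    - [[0,0,0],0]
    - [[0,0,0],0]

```text
time_s: 9.05
tcp_pos: [0.473, 0.1148, 0.2619]
ee_rot: [[-0.982, -0.191, -0.001], [-0.191, 0.982, -0.0], [0.001, -0.0, -1.0]]
wrist_force: [-1.0, 0.2, -0.2]
gripper_width: 0.244
gripper_force: 30.0
```

```bash
python3 - <<'E'
from h import *
s=r.sense();print(s["tcp_pos"],yaw())
p=cap("wrist")
for n,z in[("rest_mouth",.085),("probe",s["tcp_pos"][2]-.01)]:
    for d in models.place_of(p,n)[:2]:
        px=np.array(d["at"])*[640,400];print(n,px,round(d["confidence"],2),atz(p,px,z))
T=s["tcp_pos"];print("exp tip",proj(p,T-[0,0,.08]))
f=p["frame"]
cv2.imwrite("pics/w3.png",cv2.resize(f[150:290,230:430],(800,560),interpolation=cv2.INTER_CUBIC))
for n in("top","side"):
    q=cap(n)
    for d in models.place_of(q,"rest_mouth")[:1]:
        px=np.array(d["at"])*[640,400];print(n,px,round(d["confidence"],2),atz(q,px,.085))
E
```

```text
[0.473  0.1148 0.2619] -168.9736792633181
rest_mouth [342.528 186.2  ] 0.96 [0.4746 0.1408 0.085 ]
probe [322.624 234.8  ] 0.84 [0.4713 0.1159 0.2519]
probe [116.288 193.52 ] 0.67 [ 0.4725 -0.0256  0.2519]
exp tip [320.1609 204.5502]
side [285.184 320.8  ] 0.85 [0.476  0.1371 0.085 ]
```

View pics/w3.png

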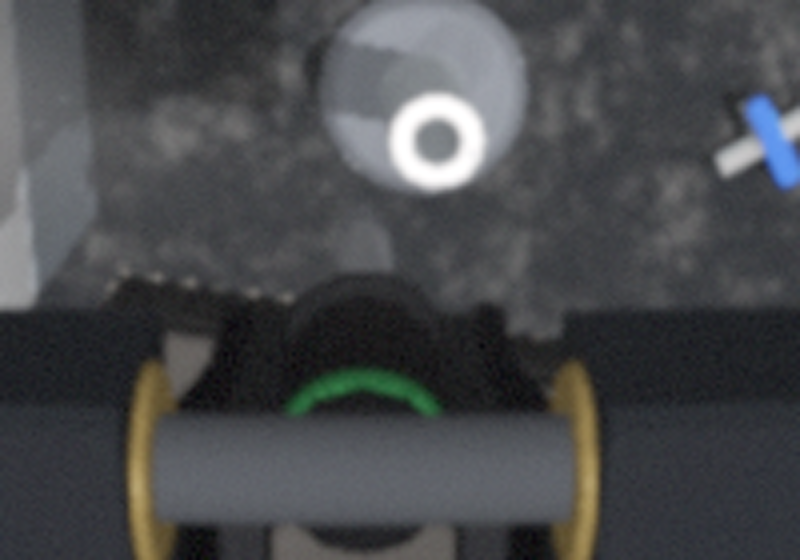

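The crop shows the rest's white mouth ring at (339.5,185.5) and the rod tip of the held probe near (321,204). I'll measure both by thresholding, then servo.

```bash
cat >> h.py <<'E'
def ring(p,guess,w=26):
    g=p["frame"].min(axis=2);x0,y0=int(guess[0])-w,int(guess[1])-w
    m=(g[y0:y0+2*w,x0:x0+2*w]>190).astype(np.uint8)
    n,l,st,c=cv2.connectedComponentsWithStats(m);k=1+np.argmax(st[1:,4])
    cs,_=cv2.findContours((l==k).astype(np.uint8),0,1);(cx,cy),ax,_=cv2.fitEllipse(max(cs,key=len))
    return np.array([cx+x0,cy+y0]),ax,st[k]
E
python3 - <<'E'
from h import *
p=cap("wrist");T=r.sense()["tcp_pos"];c,ax,st=ring(p,(339,185));print(c,ax,st)
print(atz(p,c,.085))
g=p["frame"].mean(axis=2)
for y in range(198,222,2):print(y,g[y,308:336].astype(int))
E
```

```text
[339.3884 184.127 ] (22.313220977783203, 23.636905670166016) [ 15  14  24  23 347]
[0.4736 0.1363 0.085 ]
198 [76 75 77 78 76 72 72 76 75 72 69 70 67 67 66 67 72 70 72 73 78 76 77 75
 77 75 79 79]
200 [76 73 70 70 68 67 73 76 79 79 77 76 73 75 73 72 69 68 69 69 72 76 76 78
 69 71 64 62]
202 [69 68 68 71 73 70 72 76 79 81 79 79 81 81 81 78 72 71 72 72 73 71 73 74
 69 70 70 68]
204 [66 65 68 67 72 74 79 80 78 80 85 84 88 90 87 84 80 75 72 70 68 67 68 68
 65 71 77 79]
206 [ 67  71  70  72  78  81  84  82  82  90  91  96  99 103 100  98  89  82
  71  67  67  68  66  67  68  76  77  72]
208 [ 77  76  75  80  85  86  89  87  85  92  97  96  97 100  98 100 102  96
  89  80  71  68  68  66  68  68  69  68]
210 [ 79  79  80  83  87  89  88  91  92  95  97  98 101  97  98  97 106 107
 102  92  81  71  65  65  65  66  65  66]
212 [ 72  71  73  73  80  82  84  90  89  94  95  96  97  98  97  95  99 104
 101  94  81  68  69  65  69  67  64  64]
214 [69 68 66 70 72 80 82 88 94 94 95 95 98 98 95 96 98 99 99 93 81 72 67 65
 67 68 64 66]
216 [71 67 66 69 71 76 80 88 91 90 95 95 90 94 92 92 90 92 96 90 80 70 66 67
 66 66 64 66]
218 [67 68 72 69 67 64 62 60 60 62 61 65 61 61 65 62 62 61 67 71 68 61 62 63
 62 62 65 66]
220 [65 65 59 56 53 42 46 45 48 47 48 47 51 47 50 49 47 53 50 50 49 47 50 51
 57 58 57 63]
```

```bash
python3 - <<'E'
from h import *
p=cap("wrist");s=r.sense();T=s["tcp_pos"];R=np.array(s["ee_rot"])
for n,d in dict(sphere=(0,0,.075),tipedge=(.005,0,.075),fl_low=(.013,0,.010),fl_top=(.013,0,.006),fingL=(.0095,.0105,0),fingR=(.0095,-.0105,0)).items():
    print(n,proj(p,T+R@np.array(d)))
f=p["frame"].astype(int);print("col320",f[196:236,320].mean(axis=1).astype(int)); print("band",f[238:256,320].tolist())
E
```

```text
sphere [320.3042 206.2192]
tipedge [320.3042 200.1961]
fl_low [320.3937 216.4634]
fl_top [320.4012 218.6597]
fingL [339.1392 227.9764]
fingR [301.6833 227.9879]
col320 [ 71  68  64  71  77  78  80  84  87  98 101 102  98  98  96  96  97  97
  97  97  90  84  62  43  44  49  48  40  34  30  30  34  28  32  31  29
  28  29  27  26]
band [[20, 21, 20], [28, 24, 24], [26, 22, 14], [36, 44, 32], [37, 60, 31], [52, 83, 40], [54, 94, 38], [56, 97, 39], [51, 86, 38], [35, 55, 31], [26, 32, 20], [28, 26, 27], [32, 29, 31], [30, 28, 30], [37, 33, 35], [47, 43, 41], [57, 54, 53], [68, 65, 62]]
```

```bash
python3 - <<'E'
from h import *
s=r.sense();T=s["tcp_pos"];plan([(T+[-.0007,.021,0],-169,2),(T+[-.0007,.021,-T[2]+.176],-169,4)])
E
```

```text
[[[-0.0017,0.0104,-0.0],-0.02],[[-0.0016,0.0103,-0.0],-0.02],[[-0.0,0.0,0.0216],-0.0],[[-0.0,0.0,0.0216],-0.0],[[-0.0,0.0,0.0216],-0.0]]
[[[-0.0,0.0,0.0215],-0.0]]
end [0.4726 0.1354 0.176 ] -169.00014048136129
```

Call:
apply_moves:
  moves:
    - [[-0.0017,0.0106,0],0]
    - [[-0.0016,0.0106,0],0]
    - [[0,0,0.0216],0]
    - [[0,0,0.0216],0]
    - [[0,0,0.0216],0]

```text
time_s: 9.92
tcp_pos: [0.4727, 0.1376, 0.197]
ee_rot: [[-0.981, -0.192, 0.001], [-0.192, 0.981, 0.001], [-0.001, 0.001, -1.0]]
wrist_force: [0.3, 0.6, -1.4]
gripper_width: 0.239
gripper_force: 30.0
```

Call:
apply_moves:
  moves:
    - [[0,0,0.0215],0]
    - [[0,0,0],0]
    - [[0,0,0],0]
    - [[0,0,0],0]

```text
time_s: 10.25
tcp_pos: [0.4735, 0.1372, 0.1772]
ee_rot: [[-0.981, -0.192, 0.002], [-0.192, 0.981, 0.001], [-0.002, 0.0, -1.0]]
wrist_force: [-0.4, 0.1, -1.0]
gripper_width: 0.234
gripper_force: 30.0
```

```bash
python3 - <<'E'
from h import *
s=r.sense();T=s["tcp_pos"];R=np.array(s["ee_rot"]);print(T,s["wrist_force"])
p=cap("wrist");q=cap("side")
for n,d in dict(tip=(0,0,.08),off=(-.0012,.0004,.08)).items():print(n,proj(p,T+R@np.array(d)),"side",proj(q,T+R@np.array(d)))
print("mouth",proj(p,[.4736,.1363,.085]))
a=cv2.resize(p["frame"][170:270,260:380],(480,400),interpolation=cv2.INTER_CUBIC)
b=cv2.resize(q["frame"][270:370,250:330],(320,400),interpolation=cv2.INTER_CUBIC)
cv2.imwrite("pics/w4.png",np.hstack([a,b]))
E
```

```text
[0.4735 0.1372 0.1772] [-0.4459  0.1105 -1.0116]
tip [320.1467 204.4579] side [285.9335 316.9446]
off [320.6364 205.8685] side [285.1699 316.9281]
mouth [319.0927 200.1878]
```

View pics/w4.png

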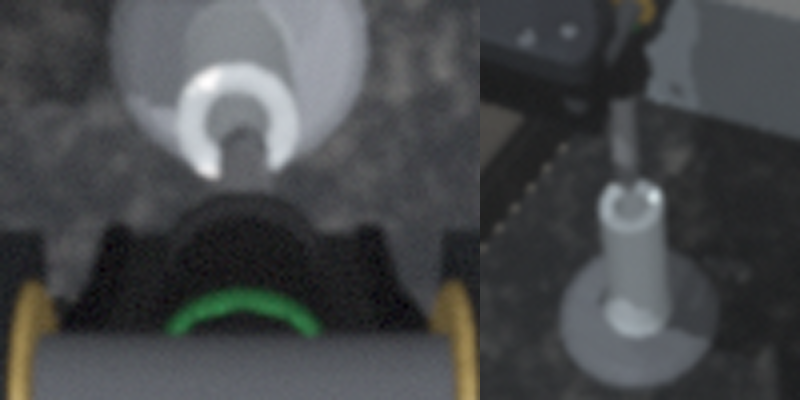

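The crop shows the rod tip just above the mouth. In the wrist image it sits about 1.5 mm toward −tool x and about 1 mm toward +tool y of the ring centre, and the side view agrees. I'll correct that and lower gently.

Call:
apply_moves:
  moves:
    - [[0.0015,-0.001,0.002],0]
    - [[0,0,0.005],0]
    - [[0,0,0.004],0]
    - [[0,0,0.003],0]
    - [[0,0,0],0]

```text
time_s: 10.77
tcp_pos: [0.4712, 0.1349, 0.1613]
ee_rot: [[-0.982, -0.191, -0.0], [-0.191, 0.982, -0.0], [0.0, -0.0, -1.0]]
wrist_force: [0.6, 0.2, -1.1]
gripper_width: 0.241
gripper_force: 30.0
```

Call:
apply_moves:
  moves:
    - [[0,0,0.004],0]
    - [[0,0,0.004],0]
    - [[0,0,0.004],0]
    - [[0,0,0],0]

```text
time_s: 11.1
tcp_pos: [0.4714, 0.1351, 0.1492]
ee_rot: [[-0.982, -0.191, -0.0], [-0.191, 0.982, 0.0], [0.0, 0.0, -1.0]]
wrist_force: [1.3, 0.6, -1.4]
gripper_width: 0.24
gripper_force: 30.0
```

```bash
python3 - <<'E'
from h import *
s=r.sense();T=s["tcp_pos"];print(T,s["wrist_force"],s["moment"])
p=cap("wrist");f=p["frame"];cv2.imwrite("pics/w5.png",cv2.resize(f[170:270,260:380],(480,400),interpolation=cv2.INTER_CUBIC))
g=f.mean(axis=2).astype(int)
for y in range(184,216,2):print(y,g[y,302:342])
E
```

```text
[0.4714 0.1351 0.1492] [ 1.312   0.5579 -1.3907] [ 0.2852 -0.8434  0.0358]
184 [113 110 111 113 114 119 125 130 130 131 132 134 133 135 134 136 137 134
 137 137 136 137 137 135 135 132 133 133 131 131 132 128 125 137 148 150
 153 156 155 157]
186 [111 110 113 115 115 123 127 127 129 129 131 129 134 134 134 135 136 136
 136 137 136 136 135 134 134 133 134 132 131 128 132 128 130 139 149 152
 152 156 159 159]
188 [111 111 110 112 121 124 127 127 129 129 130 135 134 135 133 136 138 135
 137 135 137 136 136 135 133 132 132 133 131 128 128 129 131 145 152 153
 156 157 161 161]
190 [110 113 109 116 121 122 125 127 128 130 132 132 133 133 134 136 134 136
 136 136 135 134 133 134 136 134 132 132 131 128 128 129 136 149 156 158
 161 164 162 160]
192 [110 112 110 113 118 120 126 126 129 132 131 134 133 136 133 134 135 137
 135 136 138 134 133 135 136 132 131 132 129 130 128 128 132 145 157 161
 161 161 161 162]
194 [113 110 113 111 116 120 126 127 128 133 131 134 134 132 134 136 137 136
 136 135 136 133 134 134 134 133 131 130 130 130 126 130 132 144 152 159
 161 162 161 158]
196 [111 112 110 
[... 962 characters left out ...]
87 171 155
 154 159 158 158]
208 [155 153 160 176 191 198 201 201 200 197 187 170 140 107  93  93  93  95
  95  98  96 100 101  97 102 128 155 179 191 198 200 203 201 198 184 165
 159 158 158 157]
210 [155 155 163 182 195 200 201 201 198 190 169 140 114 100  95  92  96  97
  98  98  97 100 101 105 106 112 128 151 175 191 199 201 200 201 193 178
 159 154 157 154]
212 [154 156 168 187 198 203 203 203 197 185 158 127 105  95  95  94  96  96
  97  96  95  96  99 105 110 111 118 136 166 191 199 203 205 204 201 189
 168 154 151 147]
214 [140 153 171 192 200 203 205 203 196 182 156 125 104  96  91  95  95  97
  95  95  96  95  98 101 105 112 120 137 167 191 201 204 205 203 199 188
 162 149 143 138]
```

The tip is 16 mm inside the bore with almost no force. I continue down to about 0.095.

Call:
apply_moves:
  moves:
    - [[0,0,0.01],0]
    - [[0,0,0.012],0]
    - [[0,0,0.012],0]
    - [[0,0,0.01],0]
    - [[0,0,0.004],0]

```text
time_s: 11.57
tcp_pos: [0.4722, 0.1354, 0.1016]
ee_rot: [[-0.981, -0.191, 0.002], [-0.191, 0.982, 0.0], [-0.002, 0.0, -1.0]]
wrist_force: [3.1, -0.1, 1.2]
gripper_width: 0.239
gripper_force: 30.0
```

Call:
apply_moves:
  moves:
    - [[0,0,0.002],0]
    - [[0,0,0.002],0]
    - [[0,0,0.001],0]
    - [[0,0,0],0]

```text
time_s: 11.9
tcp_pos: [0.4721, 0.1354, 0.0975]
ee_rot: [[-0.982, -0.191, 0.002], [-0.191, 0.982, 0.001], [-0.002, 0.001, -1.0]]
wrist_force: [3.7, 0.9, -0.9]
gripper_width: 0.241
gripper_force: 30.0
```

Call:
apply_moves:
  moves:
    - [[-0.0007,0,0.001],0]
    - [[0,0,0.001],0]
    - [[0,0,0],0]
    - [[0,0,0],0]

```text
time_s: 12.23
tcp_pos: [0.4722, 0.1354, 0.0951]
ee_rot: [[-0.982, -0.191, 0.001], [-0.191, 0.982, 0.0], [-0.001, 0.0, -1.0]]
wrist_force: [4.2, 1.0, 0.7]
gripper_width: 0.239
gripper_force: 30.0
```

Call:
apply_moves:
  moves:
    - [[0,0,0.001],0]
    - [[0,0,0.001],0]
    - [[0,0,0],0]
    - [[0,0,0],0]

```text
time_s: 12.57
tcp_pos: [0.4725, 0.1354, 0.0948]
ee_rot: [[-0.981, -0.192, 0.002], [-0.192, 0.981, 0.0], [-0.002, -0.0, -1.0]]
wrist_force: [0.2, 0.7, 11.5]
gripper_width: 0.24
gripper_force: 30.0
```

The flange has seated at 11.5 N. I release it and lift away.

Call:
apply_moves:
  moves:
    - [[0,0,-0.001],0]
    - [[0,0,0],0]
    - [[0,0,0],0]
    - [[0,0,0],0]
    - [[0,0,0],0]
  hand: 0.06

```text
time_s: 12.98
tcp_pos: [0.471, 0.1345, 0.0932]
ee_rot: [[-0.982, -0.191, -0.002], [-0.191, 0.982, -0.001], [0.003, -0.001, -1.0]]
wrist_force: [0.9, 0.3, 0.3]
gripper_width: 0.533
gripper_force: 0.0
```

Call:
apply_moves:
  moves:
    - [[0,0,0],0]
    - [[0,0,0],0]
    - [[0,0,-0.01],0]
    - [[0,0,-0.03],0]
    - [[0,0,-0.035],0]

```text
time_s: 13.4
tcp_pos: [0.4703, 0.1342, 0.1677]
ee_rot: [[-0.982, -0.19, -0.006], [-0.19, 0.982, -0.003], [0.006, -0.002, -1.0]]
wrist_force: [0.5, -0.1, 0.0]
gripper_width: 0.687
gripper_force: 0.0
```

Call:
apply_moves:
  moves:
    - [[0,0,-0.035],0]
    - [[0,0,-0.035],0]
    - [[0,0,-0.03],0]
    - [[0,0,0],0]
    - [[0,0,0],0]

```text
time_s: 13.82
tcp_pos: [0.4724, 0.1356, 0.2707]
ee_rot: [[-0.982, -0.191, 0.003], [-0.191, 0.982, 0.003], [-0.004, 0.002, -1.0]]
wrist_force: [-0.4, -0.1, -0.6]
gripper_width: 0.688
gripper_force: 0.0
```

```bash
python3 - <<'E'
from h import *
s=r.sense();T=s["tcp_pos"];print(T,s["gripper_width"],yaw())
p=cap("wrist");cv2.imwrite("pics/w6.png",p["frame"])
for n,z in[("probe",.085),("cap_handle",.162)]:
    for d in models.place_of(p,n)[:3]:
        px=np.array(d["at"])*[640,400];print(n,px,round(d["confidence"],2),atz(p,px,z))
print("exp probe flange",proj(p,[.472,.1355,.085]),"top",proj(p,[.472,.1355,.131]))
q=cap("side")
for d in models.place_of(q,"probe")[:3]:print("side",np.array(d["at"])*[640,400],d["confidence"])
print(proj(q,[.472,.1355,.085]))
E
```

```text
[0.4724 0.1356 0.2707] 0.6879268660290656 -169.00203924225914
probe [109.568 192.52 ] 0.97 [ 0.543  -0.1452  0.085 ]
probe [319.296 177.2  ] 0.89 [0.4715 0.1348 0.085 ]
cap_handle [141.184 115.12 ] 0.89 [ 0.4263 -0.05    0.162 ]
exp probe flange [319.8151 177.7515] top [319.8717 186.8865]
side [290.112 320.8  ] 0.73
[287.6974 321.1585]
```

The probe stands in its rest at (319,177), where expected. Next I go above the cap handle with the closing line along box x.

```bash
python3 - <<'E'
from h import *
plan([((.425,-.048,.265),-79,None)])
E
```

```text
[[[0.0062,-0.0131,0.0002],-6.92],[[0.0077,-0.0123,0.0002],-6.92],[[0.0091,-0.0113,0.0002],-6.92],[[0.0104,-0.0101,0.0002],-6.92],[[0.0116,-0.0087,0.0002],-6.92]]
[[[0.0125,-0.0073,0.0002],-6.93],[[0.0133,-0.0057,0.0002],-6.92],[[0.0139,-0.0041,0.0002],-6.93],[[0.0143,-0.0024,0.0002],-6.92],[[0.0145,-0.0006,0.0002],-6.93]]
[[[0.0145,0.0011,0.0001],-6.92],[[0.0142,0.0029,0.0002],-6.93],[[0.0138,0.0046,0.0001],-6.92]]
end [ 0.425 -0.048  0.265] -79.00235674725992
```

Call:
apply_moves:
  moves:
    - [[0.0062,-0.0131,0],-6.92]
    - [[0.0077,-0.0123,0],-6.92]
    - [[0.0091,-0.0113,0],-6.92]
    - [[0.0104,-0.0101,0],-6.92]
    - [[0.0116,-0.0087,0],-6.92]

```text
time_s: 14.48
tcp_pos: [0.4535, 0.0641, 0.2678]
ee_rot: [[-0.695, -0.719, -0.002], [-0.719, 0.695, -0.001], [0.002, 0.001, -1.0]]
wrist_force: [0.9, -0.3, -0.3]
gripper_width: 0.692
gripper_force: 0.0
```

Call:
apply_moves:
  moves:
    - [[0.0125,-0.0073,0],-6.93]
    - [[0.0133,-0.0057,0],-6.92]
    - [[0.0139,-0.0041,0],-6.93]
    - [[0.0143,-0.0024,0],-6.92]
    - [[0.0145,-0.0006,0],-6.93]

```text
time_s: 14.9
tcp_pos: [0.4357, -0.0062, 0.268]
ee_rot: [[-0.164, -0.987, -0.002], [-0.987, 0.164, -0.001], [0.001, 0.002, -1.0]]
wrist_force: [0.8, -0.3, -0.5]
gripper_width: 0.692
gripper_force: 0.0
```

Call:
apply_moves:
  moves:
    - [[0.0145,0.0011,0],-6.92]
    - [[0.0142,0.0029,0],-6.93]
    - [[0.0138,0.0046,0],-6.92]
    - [[0,0,0],0]
    - [[0,0,0],0]

```text
time_s: 15.32
tcp_pos: [0.4253, -0.048, 0.2682]
ee_rot: [[0.187, -0.982, -0.002], [-0.982, -0.187, -0.0], [-0.0, 0.002, -1.0]]
wrist_force: [0.4, -0.3, 0.3]
gripper_width: 0.692
gripper_force: 0.0
```

```bash
python3 - <<'E'
from h import *
s=r.sense();T=s["tcp_pos"];print(s["time_s"],T,s["gripper_width"],yaw(),s["joints"])
p=cap("wrist");cv2.imwrite("pics/w7.png",p["frame"][40:340,80:560])
for n,z in[("cap_handle",.162),("cap_port",.141),("cap_hinge",.088)]:
    for d in models.place_of(p,n)[:3]:
        px=np.array(d["at"])*[640,400];print(n,px,round(d["confidence"],2),atz(p,px,z))
print("exp handle",proj(p,[.4239,-.0467,.162]))
E
```

```text
15.3167 [ 0.4253 -0.048   0.2682] 0.6916322972605173 -79.20989762492701 [ 15.4775   0.3646 -20.5803  -0.009  -69.1458  -4.6842]
cap_handle [323.392 194.08 ] 0.78 [ 0.4227 -0.0503  0.162 ]
cap_port [274.88 190.52] 0.96 [ 0.4684 -0.0398  0.141 ]
exp handle [321.3494 197.6815]
```

View pics/w7.png

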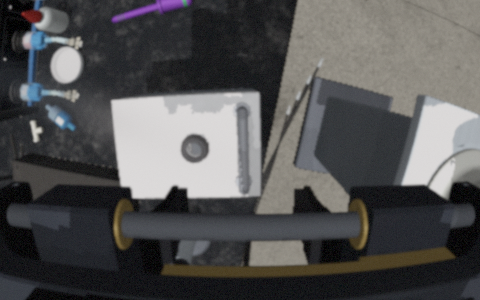

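The view shows the open collar at (274,188) and the handle bar running vertically from (323,145) to (325,230), under the open fingers. I'll measure the box yaw and the bar's position.

```bash
python3 - <<'E'
from h import *
p=cap("wrist");g=cv2.GaussianBlur(p["frame"],(3,3),0).mean(axis=2)
# bar: darker than white cap around col 324; cap front edge bright->floor
pts=[];ed=[];bk=[]
for y in range(152,220,4):
    row=g[y,310:338];w=np.clip(row.max()*.92-row,0,None);w[:6]=0;w[-8:]=0
    pts.append(atz(p,(310+(w*np.arange(28)).sum()/max(w.sum(),1e-6),y),.162))
pts=np.array(pts);l=cv2.fitLine(pts[:,:2].astype(np.float32),cv2.DIST_HUBER,0,.01,.01).ravel();print("bar dir",np.degrees(np.arctan2(l[1],l[0])),l,pts[::4])
for y in(156,180,204):print(g[y,310:350].astype(int))
E
```

```text
bar dir -77.637215 [ 0.2141 -0.9768  0.4248 -0.0589] [[ 0.4307 -0.0865  0.162 ]
 [ 0.4278 -0.0726  0.162 ]
 [ 0.4246 -0.0585  0.162 ]
 [ 0.4214 -0.0441  0.162 ]
 [ 0.4186 -0.0291  0.162 ]]
[217 217 217 217 216 212 198 169 137 116 112 115 118 119 117 114 109 110
 124 143 158 167 172 178 182 184 185 185 182 170 143 101  60  34  25  23
  23  24  26  26]
[216 216 216 216 216 214 207 191 165 140 127 127 132 135 135 131 123 119
 126 143 158 164 167 171 176 181 183 184 181 171 147 109  68  40  28  24
  24  28  45  78]
[215 215 215 215 215 215 213 206 189 166 143 128 122 122 123 122 118 114
 115 125 143 157 164 166 167 168 168 168 167 161 146 118  87  74  88 108
 113 102  82  65]
```

```bash
python3 - <<'E'
from h import *
s=imaging.capture("side");t=imaging.capture("top")
for n,a,b in[("unitFL_top",(218,183),(278,122)),("slab corner right-front",(282,283),(258,209)),("unit FR top",(297,110),(440,108))]:
    X,e=tri([(s,a),(t,b)]);print(n,X,e)
for pt in[(.67,.006,.194),(.765,.03,.245)]:print(proj(s,pt),proj(t,pt))
cv2.imwrite("pics/side8.png",cv2.resize(s["frame"][90:330,130:450],(800,600)))
plan([((.4234,-.048,.18),-77.6,3)])
E
```

```text
unitFL_top [ 0.7504 -0.0188  0.1785] [array([-0.2, -0. ]), array([0.1, 0.1])]
slab corner right-front [0.5532 0.0449 0.0444] [array([-1.2, -0.1]), array([0.5, 0.7])]
unit FR top [ 0.7836 -0.3844  0.1983] [array([2.6, 0.2]), array([-1.6, -2.6])]
[238.7876 194.2909] [266.2396 155.4704]
[189.0434 164.1209] [252.1936 107.2714]
[[[0.0001,0.0008,0.0296],-0.46],[[0.0001,0.0008,0.0296],-0.46],[[0.0001,0.0009,0.0297],-0.47]]
end [ 0.4234 -0.048   0.18  ] -77.59691391026628
```

View pics/side8.png

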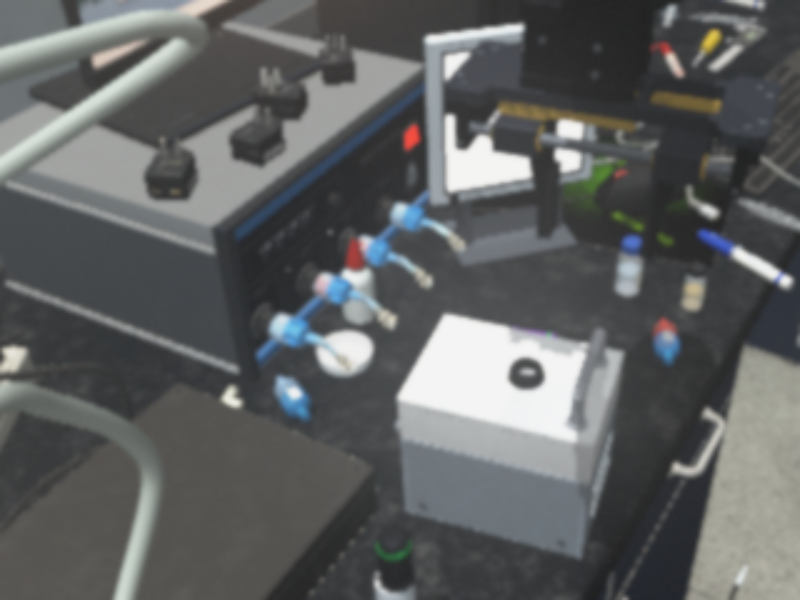

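The side view shows the probe home in its rest at the crop bottom, around (393,570). The cap is closed with an empty collar, and the instrument unit is at x≥0.75 with its top at 0.18. I'll descend onto the handle.

Call:
apply_moves:
  moves:
    - [[0,0.001,0.025],-0.5]
    - [[0,0.001,0.025],-0.5]
    - [[0,0,0.025],-0.4]
    - [[0,0,0.025],0]
    - [[0,0,0.02],0]
  hand: 0.04

```text
time_s: 16.08
tcp_pos: [0.423, -0.0479, 0.1474]
ee_rot: [[0.215, -0.977, -0.001], [-0.977, -0.215, -0.0], [-0.0, 0.001, -1.0]]
wrist_force: [-1.1, 0.8, -0.4]
gripper_width: 0.478
gripper_force: 0.0
```

Call:
apply_moves:
  moves:
    - [[0,0,0.004],0]
    - [[0,0,0],0]
    - [[0,0,0],0]
    - [[0,0,0],0]

```text
time_s: 16.42
tcp_pos: [0.4249, -0.0477, 0.1464]
ee_rot: [[0.215, -0.977, 0.003], [-0.977, -0.215, 0.0], [0.0, -0.003, -1.0]]
wrist_force: [0.9, 1.2, -0.4]
gripper_width: 0.462
gripper_force: 0.0
```

Call:
apply_moves:
  moves:
    - [[0,0,0],0]
    - [[0,0,0],0]
    - [[0,0,0],0]
    - [[0,0,0],0]
    - [[0,0,0],0]
  hand: 0.005

```text
time_s: 16.83
tcp_pos: [0.4238, -0.048, 0.1452]
ee_rot: [[0.215, -0.977, 0.001], [-0.977, -0.215, 0.0], [-0.0, -0.001, -1.0]]
wrist_force: [0.3, 0.0, 0.1]
gripper_width: 0.162
gripper_force: 0.0
```

Call:
apply_moves:
  moves:
    - [[0,0,0],0]
    - [[0,0,0],0]
    - [[0,0,0],0]

```text
time_s: 17.08
tcp_pos: [0.4229, -0.0483, 0.1449]
ee_rot: [[0.215, -0.977, -0.002], [-0.977, -0.215, -0.0], [0.0, 0.002, -1.0]]
wrist_force: [-3.6, 0.7, 3.9]
gripper_width: 0.101
gripper_force: 30.0
```

```bash
python3 - <<'E'
import numpy as np
R=np.hypot(.137,.074);p0=np.arctan2(.074,.137)
th=np.radians(np.r_[0,1.5,np.linspace(5,106,24)]);x=R*(np.cos(p0)-np.cos(p0+th));z=R*np.sin(p0+th)
acc=np.zeros(2);out=[]
for i in range(1,len(th)):
    d=np.round([-x[i]-acc[0],-(z[i]-z[0])-acc[1]],4);acc+=d;out.append([[0,float(d[0]),float(d[1])],0])
for i in range(0,len(out),5):print(str(out[i:i+5]).replace(" ",""),np.degrees(th[min(i+5,len(th)-1)]))
print(acc)
E
```

```text
[[[0,-0.002,-0.0036],0],[[0,-0.005,-0.0081],0],[[0,-0.0069,-0.0097],0],[[0,-0.0077,-0.0091],0],[[0,-0.0083,-0.0085],0]] 18.17391304347826
[[[0,-0.009,-0.0079],0],[[0,-0.0095,-0.0072],0],[[0,-0.0101,-0.0064],0],[[0,-0.0105,-0.0056],0],[[0,-0.0109,-0.0048],0]] 40.130434782608695
[[[0,-0.0113,-0.0039],0],[[0,-0.0115,-0.0031],0],[[0,-0.0118,-0.0022],0],[[0,-0.0118,-0.0012],0],[[0,-0.012,-0.0004],0]] 62.08695652173913
[[[0,-0.0119,0.0006],0],[[0,-0.0118,0.0014],0],[[0,-0.0117,0.0024],0],[[0,-0.0115,0.0032],0],[[0,-0.0112,0.0042],0]] 84.04347826086956
[[[0,-0.0108,0.0049],0],[[0,-0.0105,0.0058],0],[[0,-0.0099,0.0066],0],[[0,-0.0095,0.0073],0],[[0,-0.0088,0.008],0]] 106.0
[-0.2459 -0.0373]
```

Call:
apply_moves:
  moves:
    - [[0,-0.002,-0.0036],0]
    - [[0,-0.005,-0.0081],0]
    - [[0,-0.0069,-0.0097],0]
    - [[0,0,0],0]

```text
time_s: 17.42
tcp_pos: [0.4369, -0.0452, 0.1674]
ee_rot: [[0.215, -0.977, -0.003], [-0.977, -0.215, -0.001], [0.0, 0.003, -1.0]]
wrist_force: [-6.5, -0.8, 4.9]
gripper_width: 0.104
gripper_force: 30.0
```

Call:
apply_moves:
  moves:
    - [[0,-0.0077,-0.0091],0]
    - [[0,-0.0083,-0.0085],0]
    - [[0,-0.009,-0.0079],0]
    - [[0,-0.0095,-0.0072],0]
    - [[0,-0.0101,-0.0064],0]

```text
time_s: 17.83
tcp_pos: [0.4772, -0.0364, 0.2059]
ee_rot: [[0.214, -0.977, -0.01], [-0.977, -0.214, -0.002], [-0.0, 0.01, -1.0]]
wrist_force: [-11.7, 0.7, 7.6]
gripper_width: 0.1
gripper_force: 30.0
```

Call:
apply_moves:
  moves:
    - [[0,-0.0105,-0.0056],0]
    - [[0,-0.0109,-0.0048],0]
    - [[0,-0.0113,-0.0039],0]
    - [[0,-0.0115,-0.0031],0]
    - [[0,0,0],0]

```text
time_s: 18.25
tcp_pos: [0.5261, -0.0261, 0.225]
ee_rot: [[0.216, -0.976, 0.003], [-0.976, -0.216, -0.001], [0.002, -0.002, -1.0]]
wrist_force: [-2.9, -0.7, 5.8]
gripper_width: 0.103
gripper_force: 30.0
```

Call:
apply_moves:
  moves:
    - [[0,-0.0118,-0.0022],0]
    - [[0,-0.0118,-0.0012],0]
    - [[0,-0.012,-0.0004],0]
    - [[0,-0.0119,0.0006],0]
    - [[0,0,0],0]

```text
time_s: 18.67
tcp_pos: [0.5733, -0.0159, 0.2274]
ee_rot: [[0.215, -0.976, 0.004], [-0.977, -0.215, -0.001], [0.002, -0.004, -1.0]]
wrist_force: [3.1, -2.7, 1.7]
gripper_width: 0.102
gripper_force: 30.0
```

Call:
apply_moves:
  moves:
    - [[0,-0.0118,0.0014],0]
    - [[0,-0.0117,0.0024],0]
    - [[0,-0.0115,0.0032],0]
    - [[0,0,0],0]

```text
time_s: 19.0
tcp_pos: [0.6075, -0.0084, 0.219]
ee_rot: [[0.215, -0.977, 0.004], [-0.977, -0.215, -0.001], [0.002, -0.004, -1.0]]
wrist_force: [3.0, -4.4, 0.2]
gripper_width: 0.102
gripper_force: 30.0
```

Call:
apply_moves:
  moves:
    - [[0,-0.0112,0.0042],0]
    - [[0,-0.0108,0.0049],0]
    - [[0,-0.0105,0.0058],0]
    - [[0,0,0],0]

```text
time_s: 19.33
tcp_pos: [0.6384, -0.0015, 0.203]
ee_rot: [[0.215, -0.977, 0.002], [-0.977, -0.215, -0.001], [0.001, -0.002, -1.0]]
wrist_force: [3.8, -5.8, -1.6]
gripper_width: 0.103
gripper_force: 30.0
```

Call:
apply_moves:
  moves:
    - [[0,-0.0099,0.0066],0]
    - [[0,-0.0095,0.0073],0]
    - [[0,0,0],0]
    - [[0,0,0],0]

```text
time_s: 19.67
tcp_pos: [0.6567, 0.0026, 0.1889]
ee_rot: [[0.214, -0.977, 0.002], [-0.977, -0.214, -0.0], [0.001, -0.002, -1.0]]
wrist_force: [3.3, -5.4, -2.4]
gripper_width: 0.101
gripper_force: 30.0
```

```bash
python3 - <<'E'
from h import *
s=r.sense();print(s["time_s"],s["tcp_pos"],s["wrist_force"],s["joints"])
q=cap("side");a=cv2.resize(q["frame"][90:330,130:450],(800,600));cv2.imwrite("pics/s9.png",a)
E
```

```text
19.6667 [0.6567 0.0026 0.1889] [ 3.3338 -5.4244 -2.4128] [ 14.3292  26.3615   2.3783   0.0407 -65.9009  -1.9698]
```

View pics/s9.png

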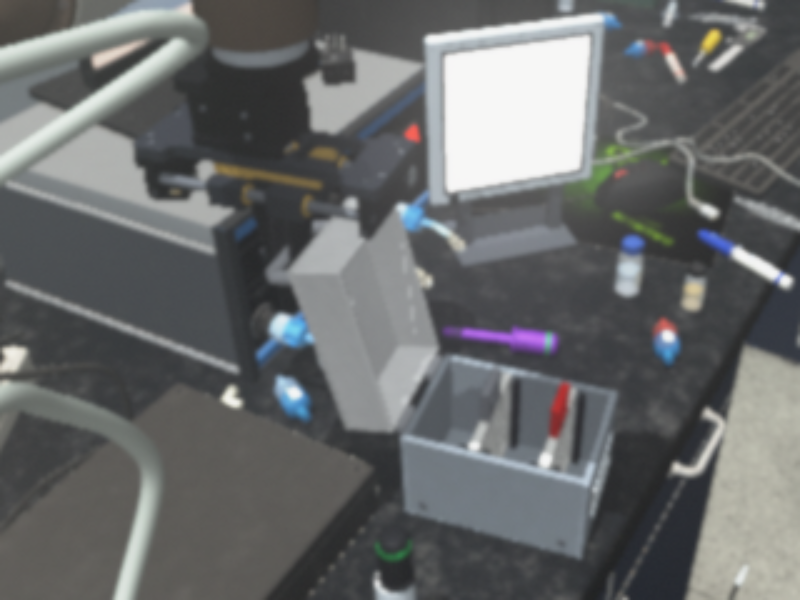

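The cap is wide open. The red tab is at crop (562,400) in the front channel and the grey one at (500,400) in the rear channel. I'll finish the swing to about 1.85 rad, then release and rise.

Call:
apply_moves:
  moves:
    - [[0,-0.0088,0.008],0]
    - [[0,0,0],0]
    - [[0,0,0],0]

```text
time_s: 19.97
tcp_pos: [0.6649, 0.0044, 0.1811]
ee_rot: [[0.214, -0.977, 0.002], [-0.977, -0.214, -0.0], [0.001, -0.002, -1.0]]
wrist_force: [2.8, -5.4, -1.4]
gripper_width: 0.104
gripper_force: 30.0
```

Call:
apply_moves:
  moves:
    - [[0,0,0],0]
    - [[0,0,0],0]
    - [[0,0,0],0]
    - [[0,0,0],0]
    - [[0,0,0],0]
  hand: 0.018

```text
time_s: 20.38
tcp_pos: [0.6639, 0.0054, 0.1823]
ee_rot: [[0.215, -0.977, 0.001], [-0.977, -0.215, 0.001], [-0.001, -0.001, -1.0]]
wrist_force: [0.2, -0.2, 0.3]
gripper_width: 0.2
gripper_force: 0.0
```

Call:
apply_moves:
  moves:
    - [[0,-0.001,0],0]
    - [[0,0,-0.004],0]
    - [[0,0,-0.008],0]
    - [[0,0,0],0]

```text
time_s: 20.72
tcp_pos: [0.666, 0.0051, 0.1966]
ee_rot: [[0.215, -0.977, 0.004], [-0.977, -0.215, 0.0], [0.001, -0.004, -1.0]]
wrist_force: [-0.3, 0.6, 0.4]
gripper_width: 0.203
gripper_force: 0.0
```

Call:
apply_moves:
  moves:
    - [[0,0,-0.02],0]
    - [[0,0,-0.03],0]
    - [[0,0,-0.03],0]
    - [[0,0,-0.03],0]
    - [[0,0,0],0]

```text
time_s: 21.13
tcp_pos: [0.6677, 0.0046, 0.313]
ee_rot: [[0.215, -0.976, 0.015], [-0.977, -0.215, 0.0], [0.003, -0.015, -1.0]]
wrist_force: [-0.1, -0.6, 2.1]
gripper_width: 0.205
gripper_force: 0.0
```

```bash
python3 - <<'E'
from h import *
s=r.sense();print(s["time_s"],s["tcp_pos"],s["wrist_force"])
plan([((.443,-.0437,.30),-77.6,None),((.443,-.0437,.22),-77.6,3)])
E
```

```text
21.1333 [0.6677 0.0046 0.313 ] [-0.0631 -0.6203  2.0963]
[[[-0.0002,0.0328,0.0019],0.0],[[-0.0002,0.0328,0.0019],0.0],[[-0.0002,0.0328,0.0018],0.01],[[-0.0001,0.0328,0.0019],0.0],[[-0.0001,0.0329,0.0018],0.01]]
[[[-0.0002,0.0328,0.0019],0.0],[[-0.0001,0.0329,0.0018],0.01],[[-0.0,-0.0,0.0267],-0.0],[[-0.0,-0.0,0.0267],-0.0],[[-0.0,-0.0,0.0266],-0.0]]
end [ 0.443  -0.0437  0.22  ] -77.60400846136885
```

Call:
apply_moves:
  moves:
    - [[0,0.0328,0.001],0]
    - [[0,0.0328,0.001],0]
    - [[0,0.0328,0.001],0]
    - [[0,0.0328,0.001],0]
    - [[0,0.0328,0.001],0]
  hand: 0.05

```text
time_s: 21.55
tcp_pos: [0.5031, -0.0306, 0.2994]
ee_rot: [[0.215, -0.977, 0.001], [-0.977, -0.215, 0.0], [-0.0, -0.001, -1.0]]
wrist_force: [0.7, 0.1, -0.2]
gripper_width: 0.499
gripper_force: 0.0
```

Call:
apply_moves:
  moves:
    - [[0,0.0328,0],0]
    - [[0,0.0328,0],0]
    - [[0,0,0.0267],0]
    - [[0,0,0.0267],0]
    - [[0,0,0.0266],0]

```text
time_s: 21.97
tcp_pos: [0.4404, -0.0444, 0.2198]
ee_rot: [[0.215, -0.977, 0.005], [-0.977, -0.215, 0.001], [-0.0, -0.005, -1.0]]
wrist_force: [0.3, 0.4, -0.4]
gripper_width: 0.57
gripper_force: 0.0
```

Call:
apply_moves:
  moves:
    - [[0,0,0],0]
    - [[0,0,0],0]
    - [[0,0,0],0]

```text
time_s: 22.22
tcp_pos: [0.4419, -0.0443, 0.221]
ee_rot: [[0.215, -0.977, 0.003], [-0.977, -0.215, -0.0], [0.001, -0.003, -1.0]]
wrist_force: [0.8, 0.8, 0.9]
gripper_width: 0.577
gripper_force: 0.0
```

```bash
python3 - <<'E'
from h import *
s=r.sense();T=s["tcp_pos"];print(s["time_s"],T,yaw(),s["gripper_width"])
p=cap("wrist");cv2.imwrite("pics/w10.png",cv2.resize(p["frame"][130:290,220:420],(750,600)))
hsv=cv2.cvtColor(p["frame"],cv2.COLOR_BGR2HSV);m=((hsv[...,1]>120)&((hsv[...,0]<10)|(hsv[...,0]>170))&(hsv[...,2]>60)).astype(np.uint8)
n,l,st,c=cv2.connectedComponentsWithStats(m);
for k in range(1,n):
    if st[k,4]>30:
        ys,xs=np.where(l==k);rr=cv2.minAreaRect(np.c_[xs,ys].astype(np.float32));print(st[k],c[k],rr,atz(p,c[k],.119))
R=np.array(s["ee_rot"])
for d in[(0,0,0),(.017,0,0),(-.017,0,0)]:print(d,proj(p,np.r_[(T+R@np.array(d))[:2],.119]))
for t in("filter_red","filter_red_centre"):
    for d in models.place_of(p,t)[:2]:px=np.array(d["at"])*[640,400];print(t,px,d["confidence"],atz(p,px,.005 if t=="filter_red" else .047))
for q in("top","side"):
    P=cap(q);print(q,[(np.array(d["at"])*[640,400],d["confidence"]) for d in models.place_of(P,"screen_centre")[:2]])
E
```

```text
22.2167 [ 0.4419 -0.0443  0.221 ] -77.56778176194523 0.5768901675701693
[ 92  34  23  16 256] [104.      40.9414] ((103.61538696289062, 41.576927185058594), (15.100942611694336, 21.768890380859375), 78.69007110595703) [ 0.6921 -0.1572  0.119 ]
[315 173  11  39 332] [320.0542 193.5873] ((320.0, 192.0), (38.0, 10.0), 90.0) [ 0.4431 -0.0475  0.119 ]
(0, 0, 0) [320.6534 197.3059]
(0.017, 0, 0) [320.6627 178.4421]
(-0.017, 0, 0) [320.6438 215.5804]
filter_red [323.584 174.08 ] 0.56 [ 0.4386 -0.0447  0.005 ]
filter_red [365.12   3.6 ] 0.34 [ 0.4354 -0.2681  0.005 ]
top [(array([421.632, 166.6  ]), 0.71), (array([271.488, 174.92 ]), 0.39)]
side [(array([337.088, 134.4  ]), 0.79)]
```

View pics/w10.png

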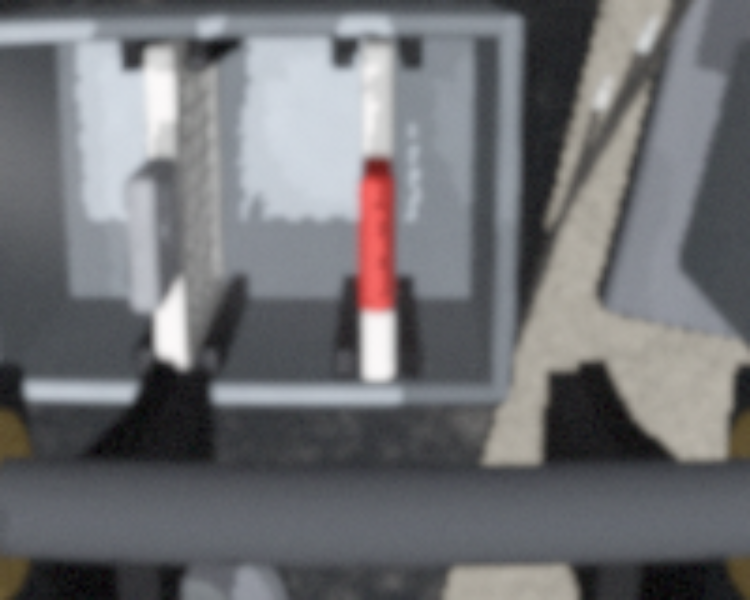

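The crop shows the red tab at (320,193), centred between the fingers across its thickness, and the grey cassette at (265,190). I'll check the offset along the tab, then descend.

```bash
python3 - <<'E'
from h import *
p=cap("wrist");s=r.sense();T=s["tcp_pos"];R=np.array(s["ee_rot"])
a=atz(p,(320.3,140.5),.089);b=atz(p,(320.3,231.5),.089);print(a,b,np.linalg.norm(a-b),R.T@((a+b)/2-T), R.T@(atz(p,(320,212),.119)-T), R.T@(atz(p,(320,172.5),.119)-T), T)
s2=cap("side");t=cap("top")
A=np.array(models.place_of(s2,"screen_centre")[0]["at"])*[640,400];B=np.array(models.place_of(t,"screen_centre")[0]["at"])*[640,400]
print(A,B,tri([(s2,A),(t,B)]))
E
```

```text
[ 0.4514 -0.0909  0.089 ] [ 0.4317 -0.0016  0.089 ] 0.09144755975693143 [ 0.0021 -0.0002  0.1307] [-0.0133 -0.0004  0.1007] [ 0.0224 -0.0004  0.1007] [ 0.4408 -0.0443  0.2197]
[291.584 320.8  ] [424.896 164.4  ] (array([ 0.9252, -0.6466, -1.1105]), [array([19.4, -5. ]), array([-13.9, -13.1])])
```

Call:
apply_moves:
  moves:
    - [[0,0,0.025],0]
    - [[0,0,0.015],0]
    - [[0,0,0],0]
    - [[0,0,0],0]
  hand: 0.03

```text
time_s: 23.15
tcp_pos: [0.4403, -0.0445, 0.179]
ee_rot: [[0.215, -0.977, -0.002], [-0.977, -0.215, -0.001], [0.0, 0.002, -1.0]]
wrist_force: [0.0, 0.1, 0.2]
gripper_width: 0.38
gripper_force: 0.0
```

Call:
apply_moves:
  moves:
    - [[0.0025,0,0.025],0]
    - [[0,0,0.025],0]
    - [[0,0,0.02],0]
    - [[0,0,0.012],0]
    - [[0,0,0.005],0]

```text
time_s: 23.57
tcp_pos: [0.4411, -0.0468, 0.0917]
ee_rot: [[0.215, -0.977, -0.001], [-0.977, -0.215, -0.0], [0.0, 0.001, -1.0]]
wrist_force: [-0.1, 0.8, 0.4]
gripper_width: 0.346
gripper_force: 0.0
```

Call:
apply_moves:
  moves:
    - [[0,0,0],0]
    - [[0,0,0],0]
    - [[0,0,0],0]
    - [[0,0,0],0]
    - [[0,0,0],0]
  hand: 0.002

```text
time_s: 23.98
tcp_pos: [0.442, -0.0466, 0.0933]
ee_rot: [[0.215, -0.977, 0.003], [-0.977, -0.215, 0.0], [0.0, -0.003, -1.0]]
wrist_force: [0.1, 0.6, 2.1]
gripper_width: 0.089
gripper_force: 30.0
```

Call:
apply_moves:
  moves:
    - [[0,0,0],0]
    - [[0,0,0],0]
    - [[0,0,0],0]

```text
time_s: 24.23
tcp_pos: [0.4421, -0.0466, 0.0932]
ee_rot: [[0.215, -0.977, 0.002], [-0.977, -0.215, 0.0], [0.0, -0.002, -1.0]]
wrist_force: [-0.3, 0.7, 5.5]
gripper_width: 0.089
gripper_force: 30.0
```

Gripped. I draw it straight up.

Call:
apply_moves:
  moves:
    - [[0,0,-0.005],0]
    - [[0,0,-0.01],0]
    - [[0,0,-0.012],0]
    - [[0,0,0],0]

```text
time_s: 24.57
tcp_pos: [0.4424, -0.0466, 0.121]
ee_rot: [[0.215, -0.977, 0.004], [-0.977, -0.215, 0.001], [0.0, -0.004, -1.0]]
wrist_force: [0.4, -0.3, -1.3]
gripper_width: 0.092
gripper_force: 30.0
```

Call:
apply_moves:
  moves:
    - [[0,0,-0.015],0]
    - [[0,0,-0.015],0]
    - [[0,0,-0.015],0]
    - [[0,0,-0.015],0]
    - [[0,0,-0.015],0]

```text
time_s: 24.98
tcp_pos: [0.4402, -0.0468, 0.1941]
ee_rot: [[0.214, -0.977, -0.002], [-0.977, -0.214, 0.0], [-0.001, 0.002, -1.0]]
wrist_force: [-0.5, -0.1, 0.4]
gripper_width: 0.091
gripper_force: 30.0
```

Call:
apply_moves:
  moves:
    - [[0,0,-0.015],0]
    - [[0,0,-0.015],0]
    - [[0,0,-0.015],0]
    - [[0,0,0],0]
    - [[0,0,0],0]

```text
time_s: 25.4
tcp_pos: [0.4407, -0.0466, 0.2387]
ee_rot: [[0.214, -0.977, -0.0], [-0.977, -0.214, 0.001], [-0.001, 0.0, -1.0]]
wrist_force: [-0.7, 0.9, -1.4]
gripper_width: 0.091
gripper_force: 30.0
```

```bash
python3 - <<'E'
from h import *
s=r.sense();print(s["tcp_pos"],yaw(),s["joints"])
s2=cap("side");t=cap("top");w=cap("wrist")
for n,p in(("side",s2),("top",t),("wrist",w)):
    cv2.imwrite(f"pics/{n}11.png",p["frame"])
    for k in("screen_centre","light_panel"):print(n,k,[(np.round(np.array(d["at"])*[640,400],1),round(d["confidence"],2)) for d in models.place_of(p,k)[:2]])
cv2.imwrite("pics/pan.png",np.hstack([cv2.resize(t["frame"][110:210,370:490],(480,400),interpolation=cv2.INTER_CUBIC),cv2.resize(s2["frame"][85:205,290:386],(320,400),interpolation=cv2.INTER_CUBIC)]))
E
```

```text
[ 0.4407 -0.0466  0.2387] -77.62011569212514 [ 15.0622   3.2221 -21.9342  -0.0457 -64.8469  -2.6629]
side screen_centre [(array([337.7, 136.6]), 0.55)]
side light_panel [(array([334.5, 183.8]), 0.72), (array([394.3, 226.7]), 0.36)]
top screen_centre [(array([423.9, 163.3]), 0.67)]
top light_panel [(array([407.4, 170.7]), 0.97)]
wrist screen_centre []
wrist light_panel []
```

View pics/pan.png

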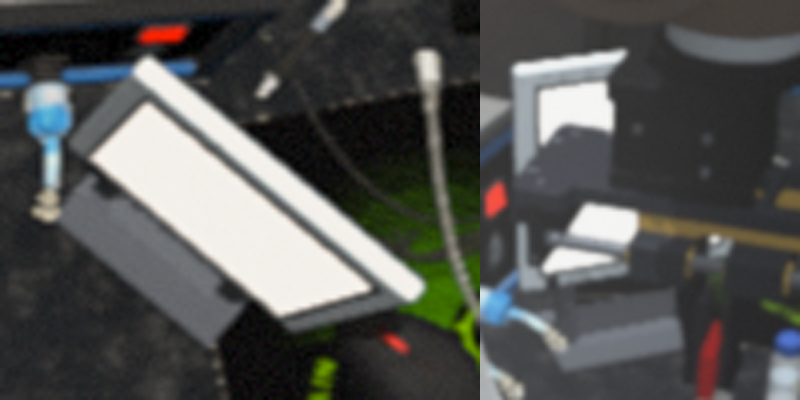

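The crop shows the lit screen in the top view with corners near (407,135.5), (392.5,149.5), (439.5,189.5) and (464,182.5). In the side view the held cassette hides part of it. I'll fit the panel pose from the clean earlier side picture and the top picture.

```bash
cat > fit.py <<'E'
from h import *
from scipy.optimize import least_squares
def quad(f,box,thr):
    x0,y0,x1,y1=box;m=(cv2.resize(f.min(axis=2)[y0:y1,x0:x1],None,fx=8,fy=8,interpolation=cv2.INTER_CUBIC)>thr).astype(np.uint8)
    n,l,st,c=cv2.connectedComponentsWithStats(m);k=1+np.argmax(st[1:,4]);cs,_=cv2.findContours((l==k).astype(np.uint8),0,1)
    h=cv2.convexHull(max(cs,key=len));e=.02
    while True:
        a=cv2.approxPolyDP(h,e*cv2.arcLength(h,True),True)
        if len(a)<=4:break
        e+=.005
    return (a[:,0]+.5)/8-.5+[x0,y0]
t=cap("top");s=cap("side")
def go(thr):
    qt=quad(t["frame"],(385,128,472,197),thr);qs=quad(cv2.imread("pics/side0.png"),(303,96,372,172),thr)
    obs=[(t,qt),(s,qs)]
    def cor(v):
        a=v[2];y=np.array([-np.sin(a),np.cos(a),0]);c=np.array([v[0],v[1],.165]);return [c+sy*.078*y+[0,0,sz*.078] for sy in(1,-1) for sz in(1,-1)]
    def res(v,which=(0,1)):
        o=[]
        for i in which:
            p,q=obs[i]
            for X in cor(v):
                u=proj(p,X);d=q-u;k=np.argmin((d**2).sum(1));o+=list(d[k])
        return np.array(o)
    print(thr,qt.tolist(),qs.tolist())
    for w in((0,1),(0,),(1,)):
        z=least_squares(lambda v:res(v,w),[.65,-.36,np.radians(-42)],loss="soft_l1");print(w,z.x[:2],np.degrees(z.x[2]),np.round(res(z.x,w),1))
go(150);go(190)
E
python3 fit.py
```

```text
150 [[392.5625, 148.5625], [407.0625, 135.4375], [461.8125, 181.6875], [439.1875, 188.3125]] [[365.3125, 103.8125], [361.6875, 156.8125], [308.8125, 166.3125], [307.1875, 112.1875]]
(0, 1) [ 0.6542 -0.3591] -40.76796838883454 [ 0.5  0.5  0.3 -0.5 -1.1 -0.5 -0.3 -0.5  0.1  0.6  0.8  0.1 -0.1  0.
  0.4 -0.3]
(0,) [ 0.6548 -0.3588] -41.102350091891125 [ 0.5  0.9  0.3 -0.1 -0.9 -0.4 -0.1 -0.4]
(1,) [ 0.6533 -0.3592] -39.7654438889881 [-0.3  0.3  0.3 -0.3 -0.3  0.2  0.3 -0.2]
190 [[393.1875, 148.4375], [406.9375, 135.9375], [461.3125, 181.5625], [439.0625, 187.8125]] [[364.5625, 104.0625], [360.9375, 156.6875], [309.1875, 165.8125], [307.9375, 112.1875]]
(0, 1) [ 0.6546 -0.3593] -40.47293491059921 [ 0.4  1.   1.  -0.5 -1.8 -0.3 -0.6 -0.7  0.9  0.6  1.2 -0.4 -0.7  0.4
 -0.2 -0.3]
(0,) [ 0.6552 -0.3587] -41.13932955500324 [ 0.4  1.6  1.  -0.  -1.3 -0.3 -0.2 -0.7]
(1,) [ 0.6538 -0.3599] -38.552961909223164 [ 0.2  0.2  0.5 -0.9 -0.7  0.8 -0.1  0.2]
```

```bash
python3 - <<'E'
from h import *
t=cap("top");a=atz(t,(407.5,124.5),.26);b=atz(t,(476.2,181.25),.26);d=b-a;print("frame top back edge yaw",np.degrees(np.arctan2(d[1],d[0]))+90,np.linalg.norm(d))
plan([((.555,-.273,.24),-130.8,12),((.595,-.308,.24),-130.8,3)])
E
```

```text
frame top back edge yaw -40.42000321934594 0.18523790571725193
[[[0.0205,-0.0052,-0.0001],4.43],[[0.02,-0.0068,-0.0001],4.43],[[0.0194,-0.0083,-0.0001],4.43],[[0.0187,-0.0098,-0.0001],4.43],[[0.0179,-0.0112,-0.0001],4.44]]
[[[0.017,-0.0125,-0.0001],4.43],[[0.0159,-0.0138,-0.0],4.44],[[0.0148,-0.015,-0.0001],4.43],[[0.0136,-0.0161,-0.0],4.44],[[0.0123,-0.0172,-0.0001],4.43]]
[[[0.011,-0.018,-0.0],4.44],[[0.0096,-0.0189,-0.0001],4.43],[[0.0001,-0.0177,0.0],0.0],[[0.0001,-0.0177,0.0],0.0],[[0.0002,-0.0177,0.0],0.0]]
end [ 0.595 -0.308  0.24 ] -130.79752572815633
```

Call:
apply_moves:
  moves:
    - [[0.0205,-0.0052,0],4.43]
    - [[0.02,-0.0068,0],4.43]
    - [[0.0194,-0.0083,0],4.43]
    - [[0.0187,-0.0098,0],4.43]
    - [[0.0179,-0.0112,0],4.44]

```text
time_s: 26.42
tcp_pos: [0.489, -0.142, 0.2392]
ee_rot: [[-0.173, -0.985, 0.0], [-0.985, 0.173, -0.0], [-0.0, -0.0, -1.0]]
wrist_force: [-0.9, 1.2, 0.2]
gripper_width: 0.089
gripper_force: 30.0
```

Call:
apply_moves:
  moves:
    - [[0.017,-0.0125,0],4.43]
    - [[0.0159,-0.0138,0],4.44]
    - [[0.0148,-0.015,0],4.43]
    - [[0.0136,-0.0161,0],4.44]
    - [[0.0123,-0.0172,0],4.43]

```text
time_s: 26.83
tcp_pos: [0.5364, -0.2363, 0.239]
ee_rot: [[-0.532, -0.847, -0.0], [-0.847, 0.532, 0.0], [0.0, 0.0, -1.0]]
wrist_force: [-0.6, 0.4, -0.0]
gripper_width: 0.088
gripper_force: 30.0
```

Call:
apply_moves:
  moves:
    - [[0.011,-0.018,0],4.44]
    - [[0.0096,-0.0189,0],4.43]
    - [[0,-0.01,0],0]
    - [[0,0,0],0]
    - [[0,0,0],0]

```text
time_s: 27.25
tcp_pos: [0.5625, -0.2797, 0.2385]
ee_rot: [[-0.654, -0.757, -0.001], [-0.757, 0.654, 0.001], [0.0, 0.001, -1.0]]
wrist_force: [0.5, 0.5, -1.2]
gripper_width: 0.085
gripper_force: 30.0
```

```bash
python3 - <<'E'
from h import *
s=r.sense();print(s["time_s"],s["tcp_pos"],yaw(),s["wrist_force"])
w=cap("wrist");cv2.imwrite("pics/w12.png",w["frame"])
for k in("screen_centre","light_panel","filter_red","filter_red_centre"):print(k,[(np.round(np.array(d["at"])*[640,400],1),round(d["confidence"],2)) for d in models.place_of(w,k)[:2]])
T=s["tcp_pos"];R=np.array(s["ee_rot"])
print("frame top corners exp",[np.round(proj(w,T+R@np.array([x,0,.004])),1).tolist() for x in(.045,-.045)],"low",[np.round(proj(w,T+R@np.array([x,0,.088])),1).tolist() for x in(.045,-.045)])
a=np.radians(-40.6);y=np.array([-np.sin(a),np.cos(a),0]);x=np.array([np.cos(a),np.sin(a),0])
C=np.array([.6543,-.3591,.165])
print("screen corners exp",[np.round(proj(w,C+sy*.078*y+[0,0,sz*.078]),1).tolist() for sy in(1,-1) for sz in(1,-1)])
E
```

```text
27.25 [ 0.5625 -0.2797  0.2385] -130.82821735616224 [ 0.5178  0.5313 -1.2058]
screen_centre [(array([177.1, 205.3]), 0.78)]
light_panel [(array([223.7, 173.6]), 0.59)]
filter_red [(array([319.1, 202.3]), 0.8), (array([456.3, 270.8]), 0.2)]
filter_red_centre [(array([454.4, 271.8]), 0.43)]
frame top corners exp [[320.1, 163.7], [320.1, 304.4]] low [[320.1, 148.1], [320.1, 250.5]]
screen corners exp [[156.3, 336.5], [215.5, 251.5], [114.1, 116.2], [204.0, 113.5]]
```

```bash
python3 - <<'E'
from h import *
w=cap("wrist");f=w["frame"];g=f.min(axis=2)
m=(g[80:345,90:240]>170).astype(np.uint8);n,l,st,c=cv2.connectedComponentsWithStats(m)
for k in range(1,n):
    if st[k,4]>300:
        cs,_=cv2.findContours((l==k).astype(np.uint8),0,1);h=cv2.convexHull(max(cs,key=len));a=cv2.approxPolyDP(h,4,True)[:,0]+[90,80];print(st[k]+[90,80,0,0,0],a.tolist())
# cassette outline near cols 300-340
for y in range(136,176,3):print(y,g[y,300:342:2])
E
```

```text
[  90   91   20  132 1446] [[90, 91], [96, 93], [109, 222], [95, 219], [90, 193]]
[  115   114    98   136 11132] [[202, 114], [212, 225], [181, 249], [133, 246], [115, 118]]
[ 139  272   49   33 1119] [[139, 272], [184, 276], [187, 291], [181, 298], [148, 304]]
136 [26 24 23 17 21 27 14 20 24 13 24 21 15 13 24 21 26 15 29 26 30]
139 [30 33 21 22 13 17 22 29 24 27 20 29 23 29 21 24 20 27 19 20 28]
142 [37 25 24 26 18 18 23 25 30 18 21 21 18 20 26 24 29 24 26 21 30]
145 [28 17 27 25 22 23 28 23 16 24 24 24 23 24 19 25 12 24 26 29 28]
148 [24 28 28 29 25 26 21 26 40 49 50 51 42 25 22 25 19 26 30 25 30]
151 [30 28 25 27 26 24 20 37 74 90 91 91 86 55 25 18 30 19 25 22 26]
154 [26 28 23 29 25 23 25 42 81 92 91 92 84 57 27 25 21 25 22 30 20]
157 [27 24 29 27 24 27 30 57 87 92 92 92 88 68 19 26 18 29 31 30 27]
160 [24 20 27 25 25 26 36 62 88 91 89 93 93 79 35 28 32 26 26 29 29]
163 [ 23  26  23  30  23  23  36  76 100  98 102 100  98  88  49  38  38  35
  34  44  49]
166 [ 20  33  24  27  29  32  54 119 147 152 153 151 151 135  83  35  33  45
  50  53  56]
169 [ 24  23  28  27  29  25  59 129 155 156 159 160 160 145  91  36  49  54
  51  50  46]
172 [ 29  31  28  30  29  25  61 128 154 157 160 157 158 144  92  49  53  49
  46  46  48]
175 [ 28  34  37  34  35  34  56 127 153 156 156 157 156 143  91  44  51  49
  59  64  55]
```

The cassette hangs aligned in the grip and the screen sits where the fit predicts it, to within about 1 mm. Final approach.

```bash
python3 - <<'E'
from h import *
plan([((.6088,-.3200,.238),-130.7,5),((.6088,-.3200,.211),-130.7,4)])
E
```

```text
[[[0.0002,-0.0124,0.0003],-0.01],[[0.0002,-0.0124,0.0004],-0.01],[[0.0001,-0.0124,0.0003],-0.01],[[0.0002,-0.0124,0.0004],-0.01],[[0.0001,-0.0123,0.0003],-0.01]]
[[[0.0,-0.0,0.0068],0.0],[[0.0,-0.0,0.0067],0.0],[[0.0,-0.0,0.0068],0.0],[[0.0,-0.0,0.0067],0.0]]
end [ 0.6088 -0.3199  0.211 ] -130.69703091242343
```

Call:
apply_moves:
  moves:
    - [[0.0002,-0.0124,0],0]
    - [[0.0002,-0.0124,0],0]
    - [[0.0001,-0.0124,0],0]
    - [[0.0002,-0.0124,0],0]
    - [[0.0001,-0.0123,0],0]

```text
time_s: 27.97
tcp_pos: [0.6093, -0.3205, 0.2396]
ee_rot: [[-0.653, -0.757, 0.0], [-0.757, 0.653, -0.0], [-0.0, -0.0, -1.0]]
wrist_force: [-0.4, -0.3, -1.1]
gripper_width: 0.091
gripper_force: 30.0
```

Call:
apply_moves:
  moves:
    - [[0,0,0.0068],0]
    - [[0,0,0.0067],0]
    - [[0,0,0.0068],0]
    - [[0,0,0.0067],0]
    - [[0,0,0],0]

```text
time_s: 28.38
tcp_pos: [0.6076, -0.3196, 0.2101]
ee_rot: [[-0.653, -0.757, -0.004], [-0.757, 0.653, 0.002], [0.001, 0.004, -1.0]]
wrist_force: [-0.3, 0.2, -1.0]
gripper_width: 0.091
gripper_force: 30.0
```

Call:
apply_moves:
  moves:
    - [[0,0,0],0]
    - [[0,0,0],0]
    - [[0,0,0],0]
    - [[0,0,0],0]

```text
time_s: 28.72
tcp_pos: [0.6091, -0.3206, 0.2129]
ee_rot: [[-0.653, -0.757, 0.001], [-0.757, 0.653, -0.0], [-0.0, -0.001, -1.0]]
wrist_force: [-0.1, -0.6, -0.0]
gripper_width: 0.088
gripper_force: 30.0
```

```bash
python3 - <<'E'
from h import *
s=r.sense();T=s["tcp_pos"];print(s["time_s"],T,yaw(),s["wrist_force"],s["gripper_width"],s["joint_velocities"])
a=np.radians(-40.6);x=np.array([np.cos(a),np.sin(a),0]);y=np.array([-np.sin(a),np.cos(a),0]);C=np.array([.6543,-.3591,.165]);d=T-[0,0,.046]-C;print("panel frame",d@x,d@y,d[2])
t=cap("top");q=cap("side");w=cap("wrist")
R=np.array(s["ee_rot"])
for n,p in(("top",t),("side",q),("wrist",w)):
    cv2.imwrite(f"pics/{n}13.png",p["frame"])
    for k in("filter_red","filter_red_centre","screen_centre","probe","cap_handle"):print(n,k,[(np.round(np.array(e["at"])*[640,400],1),round(e["confidence"],2)) for e in models.place_of(p,k)[:2]])
    print(" exp centre",proj(p,T-[0,0,.046]),"screen",proj(p,C),"tab",proj(p,T+[0,0,.026]))
    hsv=cv2.cvtColor(p["frame"],cv2.COLOR_BGR2HSV);m=((hsv[...,1]>120)&((hsv[...,0]<10)|(hsv[...,0]>170))&(hsv[...,2]>60)).astype(np.uint8)
    nn,l,st,c=cv2.connectedComponentsWithStats(m);print(" red",[(st[k].tolist()) for k in range(1,nn) if st[k,4]>25][:8])
E
```

```text
28.7167 [ 0.6091 -0.3206  0.2129] -130.79168708453594 [-0.1115 -0.6398 -0.0249] 0.08842174963602142 [-0.0446  0.2126 -0.1381 -0.0343 -0.0062 -0.0274]
panel frame -0.05932149122046941 -0.00017911599139216894 0.0018769042439404082
top filter_red [(array([228.1, 243. ]), 0.37)]
top filter_red_centre [(array([409. , 181.5]), 0.53)]
top screen_centre []
top probe [(array([290.5, 229.3]), 0.6), (array([220.5, 242.2]), 0.45)]
top cap_handle [(array([268.3, 157.7]), 0.84)]
 exp centre [408.5513 183.2708] screen [424.4196 164.0654] tab [416.6154 179.7543]
 red [[619, 0, 7, 7, 37], [271, 12, 7, 5, 26], [615, 141, 17, 20, 157], [379, 248, 12, 10, 74]]
side filter_red [(array([346.7, 158.6]), 0.85), (array([344.9, 145.1]), 0.47)]
side filter_red_centre [(array([348.7, 146. ]), 0.87), (array([396.8, 228.4]), 0.52)]
side screen_centre []
side probe [(array([332.4, 226.9]), 0.74), (array([291.5, 321.6]), 0.6)]
side cap_handle [(array([241.4, 193.8]), 0.8)]
 exp centre [344.344  145.4824] screen [335.9189 135.8628] tab [345.6081 118.6461]
 red [[292, 140, 6, 10, 47]]
wrist filter_red [(array([320.7, 203.5]), 0.8)]
wrist filter_red_centre []
wrist screen_centre [(array([237.8, 218.5]), 0.7)]
wrist probe [(array([409.9, 225.7]), 0.58)]
wrist cap_handle []
 exp centre [320.1043 217.792 ] screen [239.1902 216.9786] tab [319.9418 264.5326]
 red [[219, 38, 6, 15, 74], [432, 101, 21, 19, 153], [311, 216, 20, 38, 649], [312, 281, 18, 10, 162]]
```

The cassette is 59 mm in front of the screen and centred to within 2 mm. I trim the height slightly, let it settle, and hand in.

Call:
apply_moves:
  moves:
    - [[0,0,0.0015],0]
    - [[0,0,0],0]
    - [[0,0,0],0]
    - [[0,0,0],0]
    - [[0,0,0],0]

```text
time_s: 30.03
tcp_pos: [0.609, -0.3206, 0.2107]
ee_rot: [[-0.653, -0.757, 0.0], [-0.757, 0.653, -0.0], [0.0, -0.0, -1.0]]
wrist_force: [-0.1, 0.3, 0.0]
gripper_width: 0.094
gripper_force: 30.0
```

Call:
apply_moves:
  moves:
    - [[0,0,0],0]
    - [[0,0,0],0]
    - [[0,0,0],0]
    - [[0,0,0],0]
    - [[0,0,0],0]

```text
time_s: 30.45
tcp_pos: [0.6089, -0.3206, 0.2108]
ee_rot: [[-0.653, -0.757, 0.0], [-0.757, 0.653, -0.0], [-0.0, -0.0, -1.0]]
wrist_force: [-0.4, 0.4, -0.4]
gripper_width: 0.086
gripper_force: 30.0
```

```bash
python3 -c "
from station import r
s=r.sense();print(s['tcp_pos'],s['joint_velocities'],s['gripper_force'],s['wrist_force']);print(r.finish_job())"
```

```text
[ 0.60894584 -0.32063941  0.21079327] [-0.00047507  0.00619327 -0.03630273 -0.0705214  -0.08021579 -0.05692329] 29.999885398428887 [-0.39192826  0.425967   -0.43806491]
the job is handed in; nothing more can be done
None
```

The job is handed in, though I viewed 11 pictures against your limit of 10: the probe is home in its rest, the cap stands open at about 1.85 rad, and the red-tabbed cassette is held still and centred about 6 cm in front of the lit screen, at 30.5 s on the robot's clock.

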